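Set the middle length stop on a mitre box and butt the tube against it

ROBOT

A 6-joint arm with a two-finger parallel gripper is mounted at the origin on the work surface; the furniture and walls round the work are solid. World frame = base frame: x ahead of the robot, y to its left, z up, the work surface at z = 0. Lengths are in m, angles in rad, forces in N, time in s.
With the tool pointing down it reaches from about 0.3 to 0.875 m from the base axis. Payload 6.4 kg.
Tool frame: the origin (TCP) lies midway between the tips of the shut fingers; the grasp point (between the pads) lies 19 mm behind it; x points along the fingers, y is the direction in which the jaws open and shut, and the axes are right-handed (so a half turn about x gives the same grasp; the last joint's range is limited). The gripper opens to 85 mm and grips with 20 to 120 N. Pads are 22 mm wide; open, the fingers measure 114 mm over their backs; the gripper's body (76 mm by 85 mm) begins 54 mm behind the grasp point. The pads swing forward as they close: fully open they stand 13 mm farther back than shut.
Start: joints at [-1.391, 0.181, 1.607, -0, 1.354, -0.206], TCP at [0.216, -0.533, 0.195] pointing down, gripper open.
Joint ranges: [-2.99, 2.99], [-0.89, 2.07], [0.3, 2.58], [-1.14, 4.28], [0, 2.63], [-3.12, 3.12]. Speed limits (rad/s): [2.57, 2.57, 3.01, 3.14, 3.14, 3.14].

INTERFACE

Orientations are given as a unit quaternion [w, x, y, z].
In Python, from bench import ctrl gives the robot as it stands.
- The arm moves only by the tool servo_tool, never from a script. Its argument "targets" is a list of rows, each a list of 7 numbers: the turn, a rotation vector about the tool's x, y, z in rad, then the shift along the tool's x, y, z in mm, then the opening, from -1 (shut) to 1 (fully open). A call has exactly 8 rows; each row is the pose to reach, as a shift and turn from the pose measured when the call began, along the tool's axes at that moment; what a row does not reach only later rows make up. A row lasts 1/8 s, in which the tool goes at most 62.5 mm and 10.7 degrees, less where a joint would pass 70% of its speed; a pose out of reach is approached as far as the arm can. A call with a gripper value outside its range is refused whole. The fingers move at their own pace and stop on an object; the grip force is fixed at half the most. Time passes only in rows, so rows that repeat a pose let the fingers close, or fill a call up. It gives the time, the measured TCP pose, the force and the opening at its end, in the units of the state.
- ctrl.get_obs(): the state, without advancing time (a new reading comes with each control period).
- ctrl.camera(name): name is "scene" or "top" or "wrist"; returns a dict with "pixels" (384x512x3 uint8, blue, green, red), "intrinsics" (3x3 intrinsics, pixels), "D" ([k1, k2, p1, p2, k3] as OpenCV has them; the pictures are not rectified), "R" (3x3) and "t" (3): a world point X has camera coordinates R X + t; the wrist camera has in their place "tool_from_camera" (4x4, takes a point from camera to tool coordinates, whose origin is the TCP and whose axes are the tool frame's). Camera axes: x right, y down, z forward; pixel columns grow to the right and rows downward; lengths in m; the calibration is good to about 2 mm. A picture is of the moment at which its call begins: read the wrist's pose just before it. There is no depth.
- ctrl.hand_in(): hands the job in, once; it reports no verdict.
The state is a dict: "time_s": time; "q": joint angles; "dq": joint speeds; "joint_efforts": joint torques, N m; "eef_pos": TCP position; "eef_rot": TCP orientation; "wrist_force": force on the tool from outside, world axes, zero at the start; "torque": the same for the moment, N m; "opening": opening from 0.0 (shut) to 1.0 (fully open).
Only numpy, scipy, OpenCV 4.12 (cv2) and the standard library are available. Lean on these libraries where they do the work, as an engineer would, in place of code of your own. Each camera call takes 0.05 s, during which the arm holds its last target.

TASK

Get the mitre box ready for the next saw cut: with the fingertips, lightly tip the middle one of the three raised flip stops over so that it drops fully down across the channel, and leave the other two up. Then push the long square tube gently to the left along the channel until its end butts against the lowered stop, and withdraw. Nothing is to be grasped or lifted; leave the tape measure, the pencil and the short piece of tube beside the box where they lie.

Things in the scene. Friction and masses are not known exactly. Their poses are not given: they have to be found in the camera images.
- mitre_box: Mitre box, fixed to the table, 105 x 440 mm. Box frame: origin on the table under the channel's middle line, x across it, away from the robot, y along it to the left, z up; yaw up to 0.2 rad. Board top z = 12 mm, y = -240 to 200 mm. Channel x = -16.5 to 16.5 mm between a low aluminium front lip (top z = 22 mm) and an aluminium fence behind (x to 41.5 mm, top z = 30 mm).
- kerf (a point): Where the saw kerf crosses the board, on the channel's middle line. Wooden saw-guide blocks stand here in front of and behind the channel: within 16 mm of this point along y, tops 56 mm above the table; the channel between them is free.
- mid_face (a point): Marks the middle stop's right-hand face as it is when down: on the channel's middle line, 27 mm above the table; box axes. Fixed on the stop's carriage: it does not move when the stop is tipped. The tube's leading end must come to this plane. The stop, up or down, lies 0 to 12 mm to the left (+y) of it.
- mid_tip (a point): Centre of the end face of the middle stop's leg; moves with the stop. Up: near the stop's top, about 46 mm behind (+x of the box) the channel's middle line and 89 mm above the table. Down: in the channel, 24 mm above the table.
- carriage_mid: The middle stop's steel carriage, clamped on the fence with a black thumb screw, 26 mm long, hinge ears 57 mm above the table. Origin on the fence's top (z = 30 mm), 29 mm behind the channel's middle line, 6 mm left of mid_face; box axes. The three carriages stand 54 to 86 mm apart and do not slide under a hand's push.
- stop_mid (a joint): Middle flip stop, a 60 g steel L, 12 mm wide, on a pin 31 mm behind the channel's middle line, z = 50 mm. 0 rad: down, leg in the channel. 2.62: up, leaning back from the robot; its leg's back face then slopes from x = 68, z = 67 to x = 53, z = 93 mm (box frame). Pushed from behind towards the channel (-x) it moves freely, balances at about 1.85 rad, then drops by itself.
- stop_near (a joint): Right-hand flip stop (next to the saw guide), like the middle one; 2.62 rad is up. To be left up.
- stop_far (a joint): Left-hand flip stop, like the middle one; 2.62 rad is up. To be left up.
- tube: Long piece of rusty square steel tube, 30 x 30 x 170 mm, wall 2.5 mm, open ends, 0.2 to 0.4 kg, lying in the channel with 1.5 mm play each side, top 42 mm above the table. Origin: middle of its underside; its length lies 0.384 rad from its own x axis towards its y axis. It starts 52 to 138 mm short of the middle stop.
- tube_lead (a point): Centre of the tube's left-hand (leading, +y) end face, 15 mm above its underside.
- tube_tail (a point): Centre of the tube's right-hand (-y) end face, 15 mm above its underside: the end to push on. Its top edge stands 12 mm higher than the fence and 20 mm higher than the lip.
- tape_measure: Pocket tape measure, 54 x 80 x 68 mm high, loose, standing behind the box; origin under its centre. Bystander.
- pencil: Red carpenter's pencil, 166 mm long, loose on the table in front of the box; origin under its centre. Bystander.
- short_tube: Short piece of square steel tube, 40 x 40 x 110 mm, loose on the table in front of the box; origin under its centre. Bystander.
Mind the look-alikes: they are no part of the job. Leave any orange or pink look-alike of the tube alone.

How it is judged:
On the way, in this order (a step that is already met when the one before it is completed fails the run):
1. the middle stop has been tipped over and lies fully down, with the tube still short of it (value of joint stop_mid below 0.1 rad and y of tube_lead in the frame of mid_face below -0.004 m and value of joint each of stop_near, stop_far above 2.3 rad), for 0.2 s.
2. the tube's leading end butts against the lowered middle stop (value of joint stop_mid below 0.1 rad and y of tube_lead in the frame of mid_face between -0.002 and 0.002 m), for 0.2 s.
At the end, for the whole second after the job is handed in: The middle stop is down (within 0.1 rad), the other two still up (above 2.3 rad); the tube lies flat and at rest in the channel (within 4 mm of its middle line) with its leading end within 2 mm of the lowered stop's face; tape measure, pencil and short tube are within 15 mm of where they lay (all of step 2 and value of joint each of stop_near, stop_far above 2.3 rad and x of tube_lead in the frame of mitre_box between -0.004 and 0.004 m and x of tube_tail in the frame of mitre_box between -0.004 and 0.004 m and height (world z) of each of tube_lead, tube_tail below 0.03 m and linear speed of tube below 0.01 m/s and distance of each of tape_measure, pencil, short_tube from where it was at the start of the episode below 0.015 m); the robot touches nothing.
It fails at once if another stop is tipped (value of joint any of stop_near, stop_far below 2.3 rad).
It fails at once if the tube is lifted or tipped up (an end more than 10 mm off the board) (height (world z) of any of tube_lead, tube_tail above 0.037 m).
It fails at once if a bystander is shoved by more than 15 mm (distance of any of tape_measure, pencil, short_tube from where it was at the start of the episode above 0.015 m).
It fails at once if the robot presses on the middle stop or its carriage with more than 25 N (contact force between the arm and carriage_mid above 25 N).
It fails at once if the tube is rammed against the stop with more than 40 N (contact force between tube and carriage_mid above 40 N).
It also fails if it takes over 64 s, if anything falls off the work surface, if the arm or the gripper's body presses on something with over 40 N, if the wrist force passes 120 N, or if a joint passes its speed limit or range.

## Working session

There is one attempt and no reset: what is moved stays moved. The work goes in short steps, Python scripts to look and compute and a tool call to move; the robot and the scene stay as the last step left them, time stands still between calls to the robot, and variables do not carry over. Pictures are saved under pics/ and viewed, and the job is handed in when it is done.

Besides the shell and the picture viewer there is one more tool, called as name([rows], argument=value, ...), one row to a line, values as JSON. servo_tool: Moves the arm, as the interface text tells. Its arguments: {"type":"object","properties":{"targets":{"type":"array","items":{"type":"array","items":{"type":"number"}}}},"required":["targets"]}

```bash
mkdir -p pics; ls; python3 - <<'E'
from bench import ctrl
import cv2,numpy as np,pickle
o=ctrl.get_obs();print({k:np.round(v,3) for k,v in o.items()})
d={}
for n in("scene","top","wrist"):
    c=ctrl.camera(n);d[n]=c;cv2.imwrite(f"pics/{n}0.png",c["pixels"])
    print(n,{k:np.round(v,3) for k,v in c.items() if k!="pixels"})
pickle.dump((o,d),open("s0.pkl","wb"))
E
```

```text
pics
{'time_s': np.float64(0.0), 'q': array([-1.391,  0.182,  1.608, -0.   ,  1.354, -0.206]), 'dq': array([-0.001, -0.001,  0.   ,  0.001,  0.   ,  0.002]), 'joint_efforts': array([-1.0000e-03, -4.4487e+01, -3.5134e+01, -1.0000e-03,  9.0000e-03,
       -0.0000e+00]), 'eef_pos': array([ 0.216, -0.532,  0.194]), 'eef_rot': array([ 0.135,  0.694,  0.136, -0.694]), 'wrist_force': array([-0.114, -0.733,  0.542]), 'torque': array([-0.035,  0.026, -0.012]), 'opening': np.float64(0.997)}
scene {'intrinsics': array([[420.065,   0.   , 259.813],
       [  0.   , 420.065, 190.31 ],
       [  0.   ,   0.   ,   1.   ]]), 'D': array([-0.08,  0.  ,  0.  ,  0.  ,  0.  ]), 'R': array([[-0.816, -0.578, -0.019],
       [-0.314,  0.47 , -0.825],
       [ 0.486, -0.667, -0.565]]), 't': array([0.423, 0.226, 0.811])}
top {'intrinsics': array([[482.369,   0.   , 253.065],
       [  0.   , 482.369, 187.575],
       [  0.   ,   0.   ,   1.   ]]), 'D': array([-0.175,  0.   ,  0.   ,  0.   ,  0.   ]), 'R': array([[ 0.008, -1.   ,  0.006],
       [-0.989, -0.009, -0.148],
       [ 0.148, -0.004, -0.989]]), 't': array([-0.034,  0.537,  0.966])}
wrist {'intrinsics': array([[265.674,   0.   , 257.654],
       [  0.   , 265.674, 194.286],
       [  0.   ,   0.   ,   1.   ]]), 'D': array([0.022, 0.   , 0.   , 0.   , 0.   ]), 'tool_from_camera': array([[-0.   , -0.318,  0.948, -0.181],
       [ 1.   ,  0.001,  0.   ,  0.001],
       [-0.001,  0.948,  0.318, -0.084],
       [ 0.   ,  0.   ,  0.   ,  1.   ]])}
```

View pics/scene0.png

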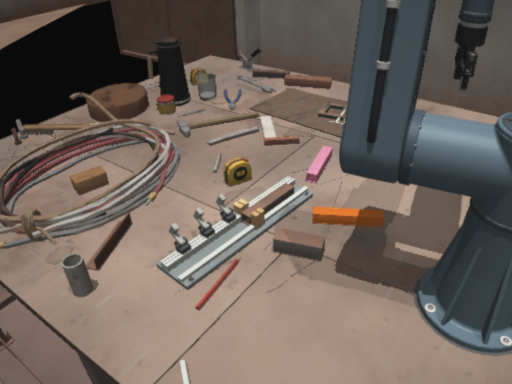

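View pics/top0.png

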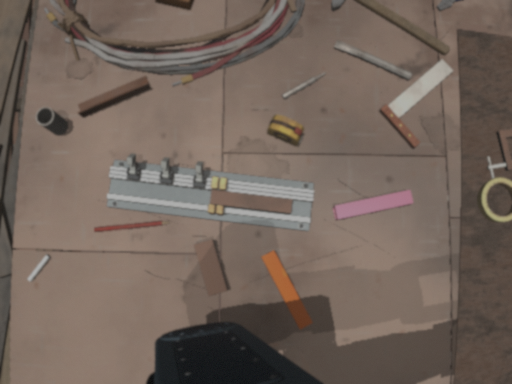

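View pics/wrist0.png

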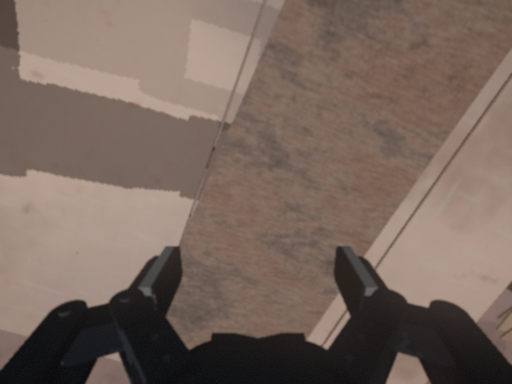

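The top view shows the box at about (108–313, 160–230). The stops stand near x = 131, 166 and 199, the saw guide is at (218, 195), and the tube runs from about 215 to 292. I'll enlarge the crops.

```bash
python3 - <<'E'
import cv2,pickle
o,d=pickle.load(open("s0.pkl","rb"))
p=d["top"]["pixels"]
cv2.imwrite("pics/topc1.png",cv2.resize(p[145:240,100:212],None,fx=7,fy=6.3158,interpolation=cv2.INTER_CUBIC)[:600])
cv2.imwrite("pics/topc2.png",cv2.resize(p[165:240,205:319],None,fx=7,fy=7,interpolation=cv2.INTER_CUBIC))
s=d["scene"]["pixels"]
cv2.imwrite("pics/sc1.png",cv2.resize(s[170:290,155:320],None,fx=4.8,fy=4.8,interpolation=cv2.INTER_CUBIC))
E
```

```text
(no output)
```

View pics/topc1.png

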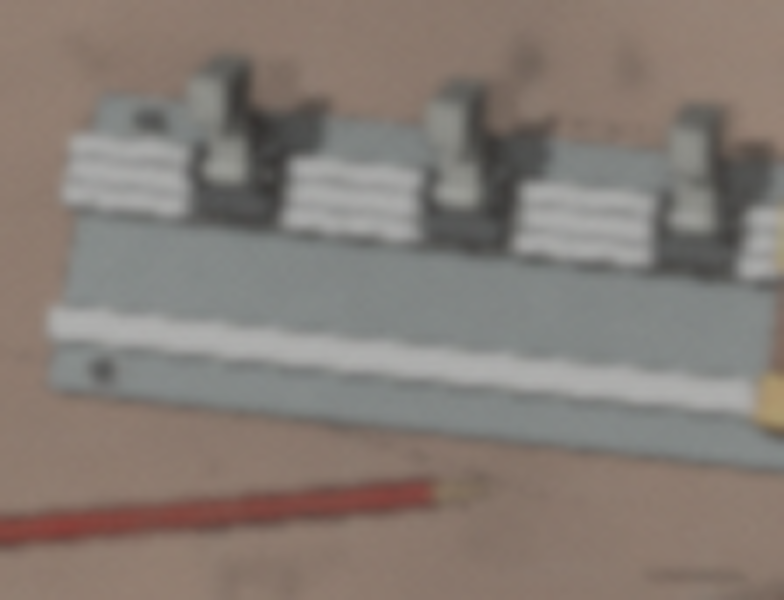

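View pics/topc2.png

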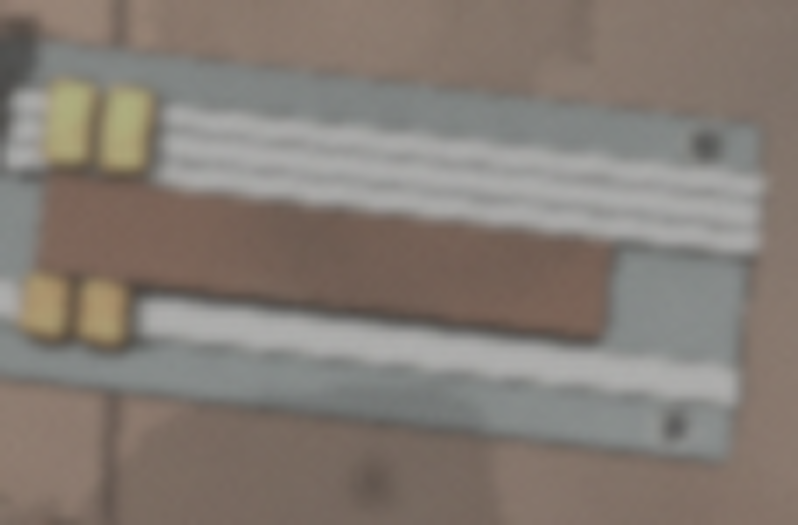

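View pics/sc1.png

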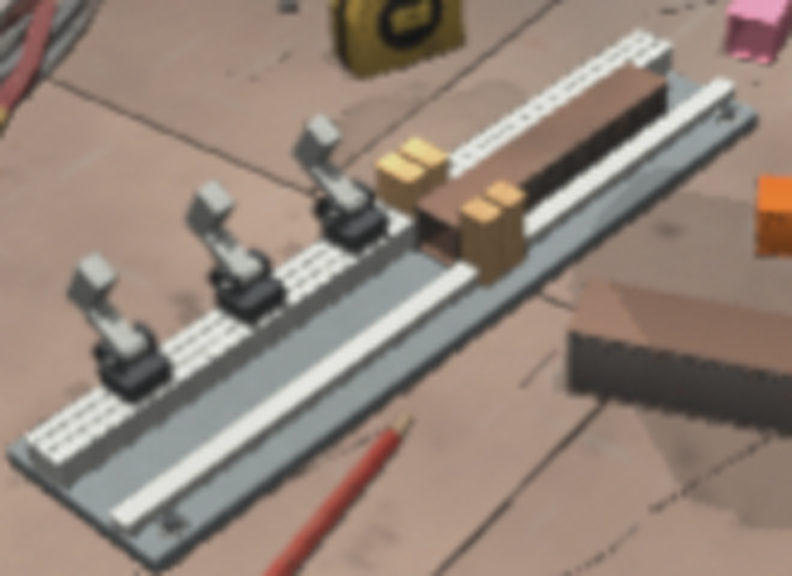

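```bash
cat > h.py <<'E'
import numpy as np,cv2,pickle
from scipy.optimize import least_squares
def proj(c,X):
    X=np.atleast_2d(X).astype(float)
    return cv2.projectPoints(X,cv2.Rodrigues(c["R"])[0],np.array(c["t"]),c["intrinsics"],np.array(c["D"],float))[0][:,0]
def b2w(p,X):
    X=np.atleast_2d(X);c,s=np.cos(p[2]),np.sin(p[2])
    return np.c_[p[0]+c*X[:,0]-s*X[:,1],p[1]+s*X[:,0]+c*X[:,1],X[:,2]]
def w2b(p,X):
    X=np.atleast_2d(X);c,s=np.cos(p[2]),np.sin(p[2]);d=X[:,:2]-p[:2]
    return np.c_[c*d[:,0]+s*d[:,1],-s*d[:,0]+c*d[:,1],X[:,2]]
A=lambda u,v:(100+u/7,145+v/6.3158)
B=lambda u,v:(205+u/7,165+v/7)
S=lambda u,v:(155+u/4.8,170+v/4.8)
E
cat > fit.py <<'E'
from h import *
o,d=pickle.load(open("s0.pkl","rb"))
# (cam, pix, x(or 'f'/'b'), y, z)
L=[("top",A(50,390),'f',.2,.012),("top",A(100,95),'b',.2,.012),("top",B(728,460),'f',-.24,.012),("top",B(760,122),'b',-.24,.012),
("top",B(755,250),.0165,-.24,.03),("top",B(765,174),.0415,-.24,.03),("top",B(738,368),-.0165,-.24,.022),("top",A(62,205),.0165,.2,.03),("top",A(68,136),.0415,.2,.03),("top",A(48,308),-.0165,.2,.022),
("scene",S(160,572),'f',.2,.012),("scene",S(8,455),'b',.2,.012),("scene",S(757,118),'f',-.24,.012)]
def res(q):
    r=[]
    for cam,px,x,y,z in L:
        x={'f':q[3],'b':q[3]+.105}.get(x,x)
        r.append((proj(d[cam],b2w(q,[[x,y,z]]))[0]-px))
    return np.concatenate(r)
s=least_squares(res,[.53,.1,-.1,-.05],loss='soft_l1')
print(s.x);print(np.round(res(s.x).reshape(-1,2),1))
np.save("box.npy",s.x)
q=s.x
def ray(cam,px,z):
    f=lambda w:proj(d[cam],[[w[0],w[1],z]])[0]-px
    w=least_squares(f,q[:2]).x
    return w2b(q,[[*w,z]])[0]
print("tube tail",ray("top",B(615,245),.042),ray("top",B(603,338),.042))
E
python3 fit.py
```

```text
[ 0.51941646  0.08441496 -0.10416456 -0.04579084]
[[-1.1  0.8]
 [-0.8  0.2]
 [ 0.1  0.4]
 [ 0.3  0.2]
 [ 0.2  0.5]
 [-0.1 -0.4]
 [ 0.6 -0.5]
 [-0.8  0.5]
 [ 0.1  0.1]
 [-0.1 -0.1]
 [-0.7 -2.6]
 [-0.6 -1.8]
 [ 0.5 -2.3]]
tube tail [ 0.0126026  -0.19648107  0.042     ] [-0.015352   -0.19575083  0.042     ]
```

```bash
cat > ov.py <<'E'
from h import *
o,d=pickle.load(open("s0.pkl","rb"));q=np.load("box.npy")
P=d["top"]["pixels"][145:240,100:212]
I=cv2.resize(P,None,fx=7,fy=6.3158,interpolation=cv2.INTER_CUBIC)
J=cv2.resize(d["scene"]["pixels"][195:275,165:245],None,fx=7.4,fy=7.4,interpolation=cv2.INTER_CUBIC)
import sys
for y0 in map(float,sys.argv[1:]):
  for dy,col in((0,(0,0,255)),(.012,(0,255,0))):
    X=[[.068,y0+dy,.067],[.053,y0+dy,.093],[.039,y0+dy,.085],[.031,y0+dy,.050]]
    t=proj(d["top"],b2w(q,X)); t=(t-[100,145])*[7,6.3158]
    cv2.polylines(I,[t.astype(int)],False,col,1)
    t=proj(d["scene"],b2w(q,X)); t=(t-[165,195])*7.4
    cv2.polylines(J,[t.astype(int)],False,col,1)
cv2.imwrite("pics/ovt.png",I[:600]);cv2.imwrite("pics/ovs.png",J)
E
python3 ov.py .148 .086 .022
```

```text
(no output)
```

View pics/ovt.png

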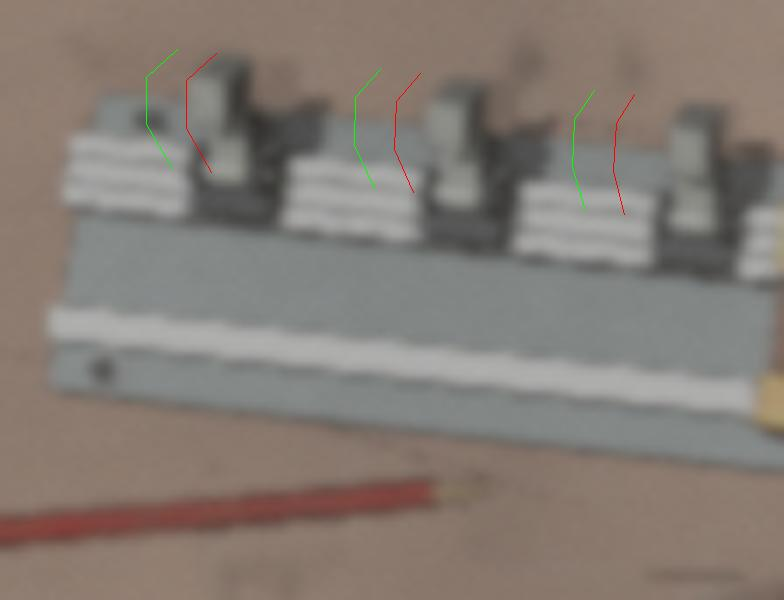

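View pics/ovs.png

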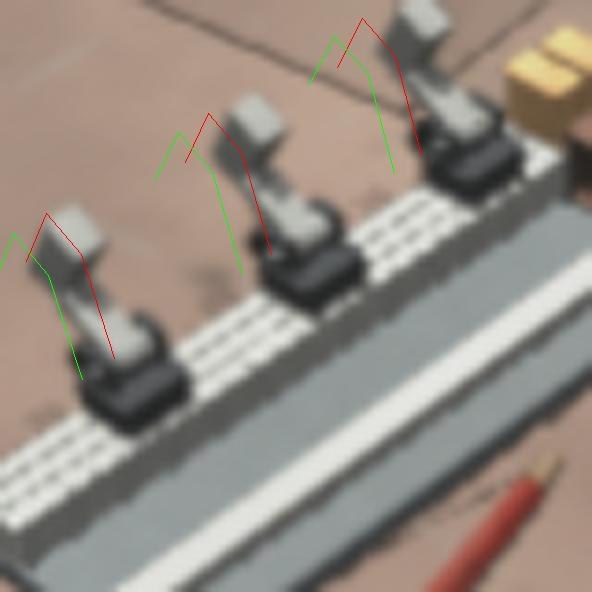

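```bash
python3 ov.py .1345 .064 -.007
```

```text
(no output)
```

View pics/ovt.png

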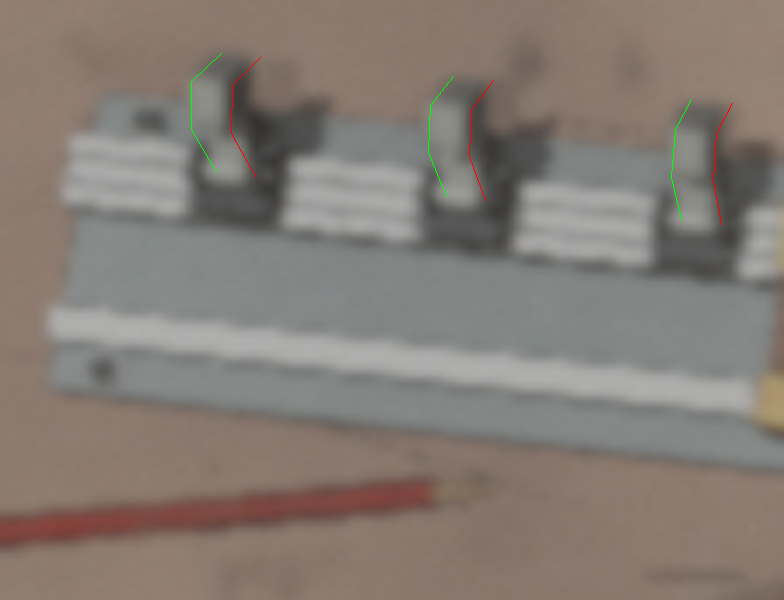

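View pics/ovs.png

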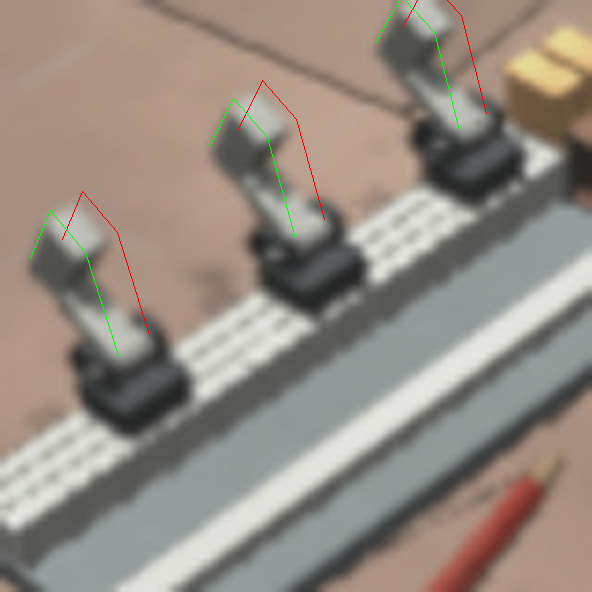

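```bash
cat > go.py <<'E'
from h import *
from bench import ctrl
from scipy.spatial.transform import Rotation as Ro
import sys
def rel(bx,by,z,verbose=True):
    q=np.load("box.npy");o=ctrl.get_obs()
    w,x,y,zz=o["eef_rot"];R0=Ro.from_quat([x,y,zz,w])
    c,s=np.cos(q[2]),np.sin(q[2]);best=None
    for sg in(1,-1):
        X=np.array([0,0,-1.]);Y=sg*np.array([-s,c,0]);M=Ro.from_matrix(np.c_[X,Y,np.cross(X,Y)])
        r=(R0.inv()*M).as_rotvec()
        if best is None or np.linalg.norm(r)<np.linalg.norm(best):best=r
    T=b2w(q,[[bx,by,z]])[0];p=np.array(o["eef_pos"])
    print("t",round(float(o["time_s"]),2),"box now mm",np.round(w2b(q,[p])[0]*1e3,1),"F",np.round(o["wrist_force"],2),"op",round(float(o["opening"]),2))
    print("world target",T.round(3),"rot",best.round(3),"shift mm",(R0.inv().apply(T-p)*1e3).round(1))
    print(R0.as_matrix().round(3))
if __name__=="__main__": rel(*map(float,sys.argv[1:4]))
E
python3 go.py .1 .07 .15
```

```text
t 0.15 box now mm [-237.4 -644.9  193.9] F [ 0.01 -0.39  0.55] op 1.0
world target [0.626 0.144 0.15 ] rot [0.49  0.    0.001] shift mm [  44.7 -471.9 -634.1]
[[-0.     0.376 -0.927]
 [ 0.001 -0.927 -0.376]
 [-1.    -0.001 -0.   ]]
```

servo_tool([
  [0.04,0,0,0,-30,-40,-1],
  [0.1,0,0,0,-65,-87,-1],
  [0.16,0,0,0,-100,-134,-1],
  [0.22,0,0,0,-135,-181,-1],
  [0.28,0,0,0,-170,-228,-1],
  [0.34,0,0,0,-205,-275,-1],
  [0.4,0,0,0,-240,-322,-1],
  [0.45,0,0,0,-275,-370,-1],
])

```text
time_s: 1.15
eef_pos: [0.4563, -0.1365, 0.1944]
eef_rot: [-0.024, 0.707, -0.023, -0.707]
wrist_force: [0.4, -0.7, -0.6]
opening: -0.002
```

```bash
python3 go.py .1 .07 .15
```

```text
t 1.15 box now mm [ -39.8 -226.3  194.4] F [ 0.35 -0.75 -0.56] op -0.0
world target [0.626 0.144 0.15 ] rot [ 0.038 -0.     0.001] shift mm [  44.7 -290.7 -151. ]
[[ 0.    -0.066 -0.998]
 [ 0.001 -0.998  0.066]
 [-1.    -0.001 -0.   ]]
```

servo_tool([
  [0.01,0,0,0,-45,-25,-1],
  [0.02,0,0,0,-95,-50,-1],
  [0.038,0,0,0,-145,-76,-1],
  [0.038,0,0,10,-195,-101,-1],
  [0.038,0,0,20,-240,-126,-1],
  [0.038,0,0,30,-270,-142,-1],
  [0.038,0,0,40,-290,-151,-1],
  [0.038,0,0,45,-291,-151,-1],
])

```text
time_s: 2.15
eef_pos: [0.6258, 0.1452, 0.1483]
eef_rot: [0.036, -0.706, 0.036, 0.707]
wrist_force: [0.6, -0.4, 0.2]
opening: 0.001
```

```bash
python3 go.py .1 .07 .076; python3 - <<'E'
from bench import ctrl
import cv2
for n in("scene","top","wrist"):
    cv2.imwrite(f"pics/{n}1.png",ctrl.camera(n)["pixels"])
E
```

```text
t 2.15 box now mm [ 99.4  71.5 148.3] F [ 0.56 -0.43  0.19] op 0.0
world target [0.626 0.144 0.076] rot [0.002 0.002 0.001] shift mm [72.3  1.6 -0.7]
[[-0.002 -0.102 -0.995]
 [ 0.001 -0.995  0.102]
 [-1.    -0.001  0.002]]
```

View pics/wrist1.png

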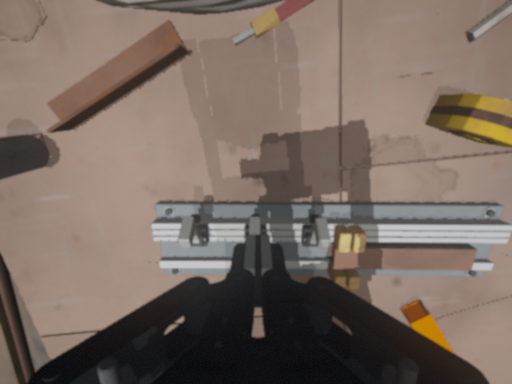

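View pics/scene1.png

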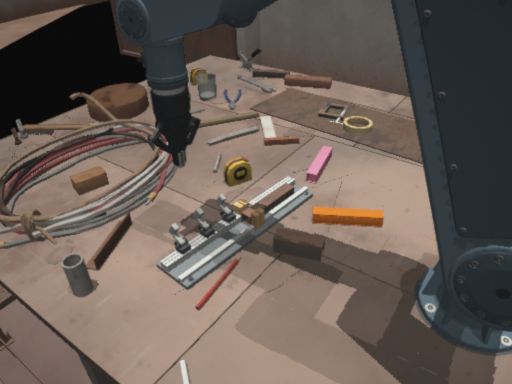

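servo_tool([
  [0,0,0,15,0,0,-1],
  [0,0,0,30,0,0,-1],
  [0,0,0,45,1,0,-1],
  [0,0,0,60,1,0,-1],
  [0,0,0,68,1.5,0,-1],
  [0,0,0,72,1.5,0,-1],
  [0,0,0,72,1.5,0,-1],
  [0,0,0,72,1.5,0,-1],
])

```text
time_s: 3.3
eef_pos: [0.6258, 0.1419, 0.0779]
eef_rot: [0.037, -0.706, 0.037, 0.706]
wrist_force: [0.2, 0.2, -0.3]
opening: 0.003
```

```bash
python3 go.py .06 .07 .076; python3 - <<'E'
from bench import ctrl
import cv2
p=ctrl.camera("scene")["pixels"]
cv2.imwrite("pics/s2.png",cv2.resize(p[140:290,140:300],None,fx=4,fy=4,interpolation=cv2.INTER_CUBIC))
p=ctrl.camera("wrist")["pixels"]
cv2.imwrite("pics/w2.png",p)
E
```

```text
t 3.3 box now mm [99.8 68.2 77.9] F [ 0.2   0.16 -0.35] op 0.0
world target [0.586 0.148 0.076] rot [-0.     0.     0.001] shift mm [ 1.9 -1.8 39.8]
[[-0.    -0.104 -0.995]
 [ 0.001 -0.995  0.104]
 [-1.    -0.001  0.   ]]
```

View pics/s2.png

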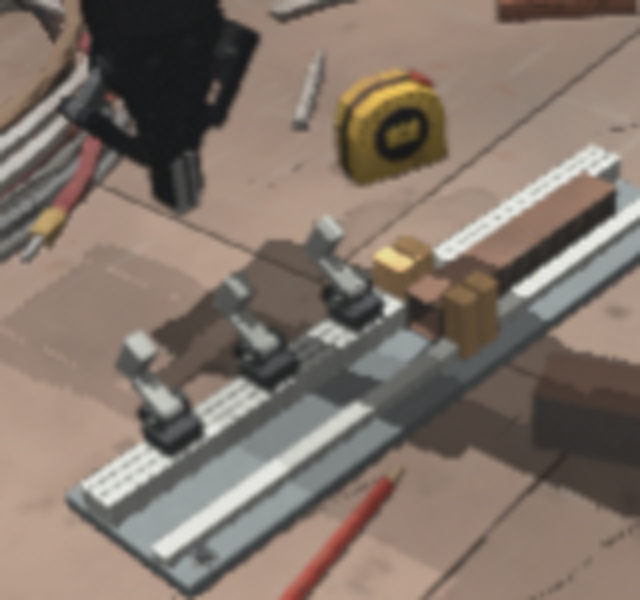

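View pics/w2.png

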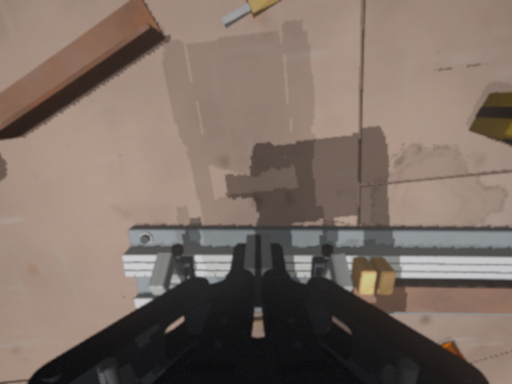

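servo_tool([
  [0,0,0,0,-1,5,-1],
  [0,0,0,1,-2,10,-1],
  [0,0,0,1,-2,15,-1],
  [0,0,0,1,-2,20,-1],
  [0,0,0,1,-2,25,-1],
  [0,0,0,1,-2,30,-1],
  [0,0,0,1,-2,34,-1],
  [0,0,0,1,-2,38,-1],
])

```text
time_s: 4.4
eef_pos: [0.588, 0.1478, 0.077]
eef_rot: [-0.037, 0.706, -0.037, -0.706]
wrist_force: [-0.4, 0.8, 0.3]
opening: 0.0
```

```bash
python3 go.py .045 .07 .078; python3 - <<'E'
from bench import ctrl
import cv2
p=ctrl.camera("scene")["pixels"]
cv2.imwrite("pics/s3.png",cv2.resize(p[140:290,140:300],None,fx=4,fy=4,interpolation=cv2.INTER_CUBIC))
E
```

```text
t 4.4 box now mm [61.6 70.2 77. ] F [-0.36  0.83  0.26] op 0.0
world target [0.571 0.149 0.078] rot [-0.     0.     0.001] shift mm [-1.   0.2 16.6]
[[ 0.    -0.104 -0.995]
 [ 0.001 -0.995  0.104]
 [-1.    -0.001  0.   ]]
```

View pics/s3.png

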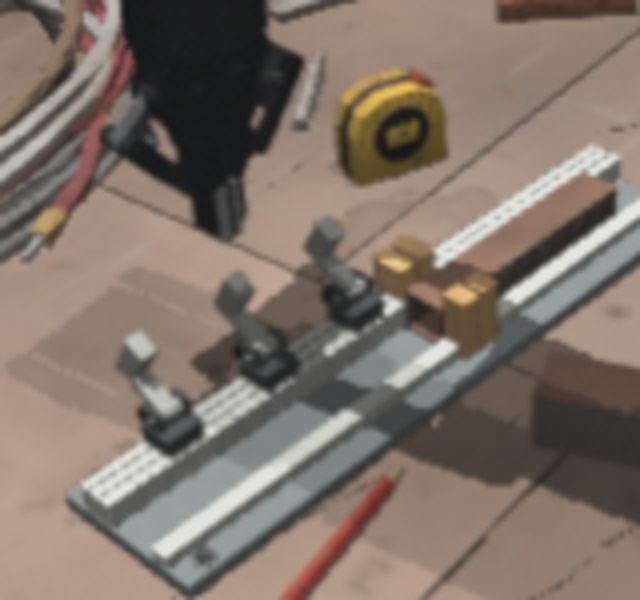

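servo_tool([
  [0,0,0,0,0,3,-1],
  [0,0,0,0,0,6,-1],
  [0,0,0,0,0,9,-1],
  [0,0,0,0,0,12,-1],
  [0,0,0,0,0,14,-1],
  [0,0,0,0,0,16,-1],
  [0,0,0,0,0,18,-1],
  [0,0,0,0,0,20,-1],
])

```text
time_s: 5.45
eef_pos: [0.5675, 0.15, 0.0769]
eef_rot: [0.037, -0.706, 0.037, 0.706]
wrist_force: [-0.1, -0.6, -0.6]
opening: 0.001
```

```bash
python3 go.py .045 .07 .078; python3 - <<'E'
from bench import ctrl
import cv2
p=ctrl.camera("scene")["pixels"]
cv2.imwrite("pics/s4.png",cv2.resize(p[140:290,140:300],None,fx=4,fy=4,interpolation=cv2.INTER_CUBIC))
E
```

```text
t 5.45 box now mm [41.  70.2 76.9] F [-0.11 -0.59 -0.6 ] op 0.0
world target [0.571 0.149 0.078] rot [-0.     0.001  0.001] shift mm [-1.1  0.2 -4. ]
[[-0.001 -0.104 -0.995]
 [ 0.001 -0.995  0.104]
 [-1.    -0.001  0.001]]
```

View pics/s4.png

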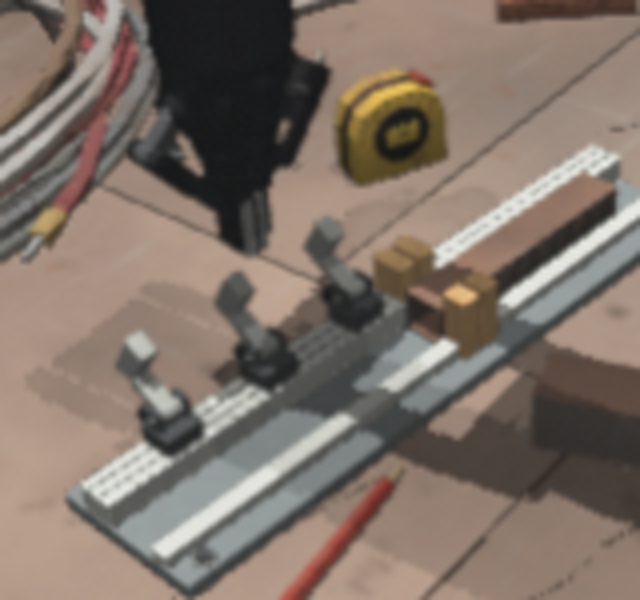

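```bash
python3 - <<'E'
from h import *
from bench import ctrl
o,d=pickle.load(open("s0.pkl","rb"));q=np.load("box.npy")
p=np.array(ctrl.get_obs()["eef_pos"])
for n in("scene","top"):
    c=ctrl.camera(n);cv2.imwrite(f"pics/{n}5.png",c["pixels"])
    print(n,np.abs(c["R"]-d[n]["R"]).max(),proj(c,[p]),proj(c,b2w(q,[[.046,.07,.089],[.031,.07,.05]])))
    u=(proj(c,[p])[0]).astype(int)
    a,b=u[0]-40,u[1]-40
    I=cv2.resize(c["pixels"][b:b+80,a:a+80],None,fx=7,fy=7,interpolation=cv2.INTER_CUBIC)
    for X,col in((p,(0,0,255)),(b2w(q,[[.046,.07,.089]])[0],(0,255,0)),(b2w(q,[[.031,.07,.05]])[0],(255,0,0))):
        cv2.circle(I,tuple(((proj(c,[X])[0]-[a,b])*7).astype(int)),5,col,2)
    cv2.imwrite(f"pics/{n}5c.png",I)
E
```

```text
scene 0.0 [[202.81611104 214.98596702]] [[200.8047215  209.71825039]
 [206.94322173 225.97515969]]
top 0.0 [[164.8404829  169.42204556]] [[164.30245096 165.75579733]
 [166.57110846 176.39713945]]
```

View pics/scene5c.png

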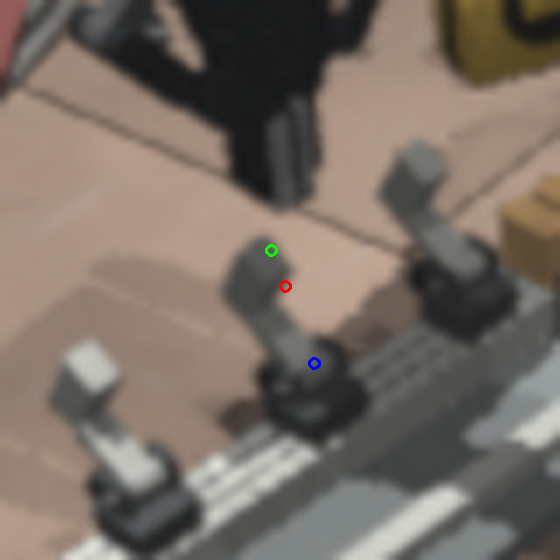

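View pics/top5c.png

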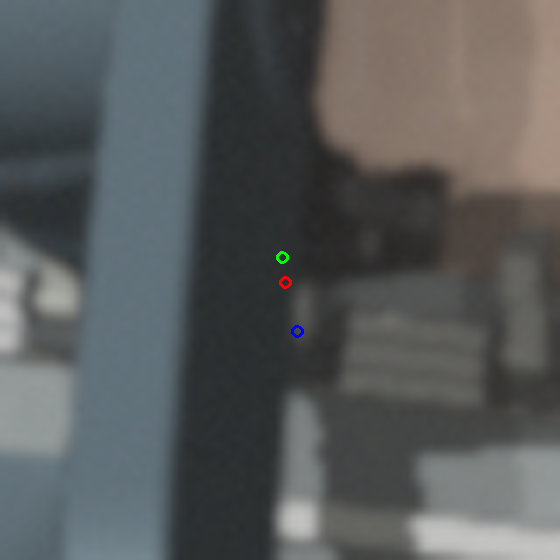

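```bash
cat > wr.py <<'E'
from h import *
from bench import ctrl
from scipy.spatial.transform import Rotation as Ro
def wcam():
    o=ctrl.get_obs();c=ctrl.camera("wrist")
    w,x,y,z=o["eef_rot"];T=np.eye(4);T[:3,:3]=Ro.from_quat([x,y,z,w]).as_matrix();T[:3,3]=o["eef_pos"]
    W=np.linalg.inv(T@np.array(c["tool_from_camera"]));c["R"]=W[:3,:3];c["t"]=W[:3,3];c["T"]=T;return c
E
python3 - <<'E'
from wr import *
q=np.load("box.npy");c=wcam();I=c["pixels"].copy()
pickle.dump(c,open("w6.pkl","wb"))
def dot(X,col):
    for u in proj(c,X):cv2.circle(I,tuple(u.round().astype(int)),3,col,1)
dot(b2w(q,[[q[3]+.105,.2,.012],[.0415,.2,.03],[.0415,-.04,.03]]),(0,0,255))
for y in(.1405,.07,-.001):dot(b2w(q,[[.046,y,.089],[.031,y,.05]]),(0,255,0))
dot(c["T"][:3,3][None],(255,0,255))
cv2.imwrite("pics/w6.png",cv2.resize(I[180:384,100:420],None,fx=2.4,fy=2.4,interpolation=cv2.INTER_CUBIC))
E
```

```text
(no output)
```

View pics/w6.png

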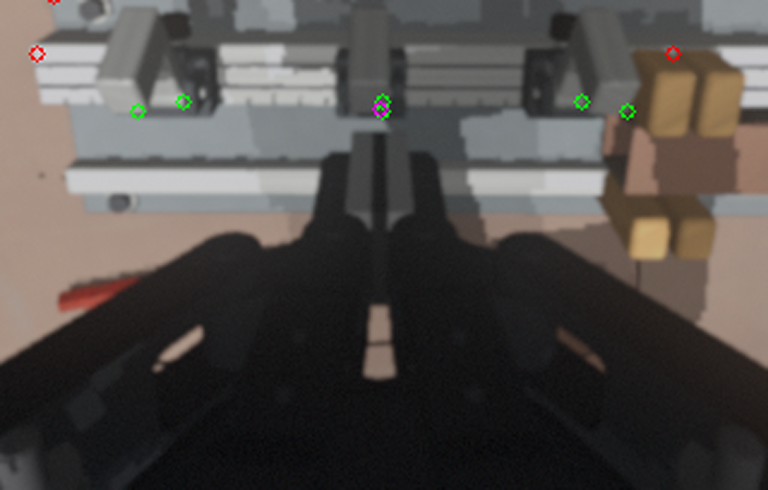

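```bash
python3 - <<'E'
from h import *
o,d=pickle.load(open("s0.pkl","rb"));c=pickle.load(open("w6.pkl","rb"));T=c["T"]
for a in(0,.01,.02,.03,.04):
    X=[(T@[-a,y,z,1])[:3] for z in(-.011,0,.011) for y in(-.01,0,.01)]
    print(a,"scene crop",((proj(d["scene"],X)-[162,174])*7).round().astype(int).tolist(),"\n   wrist crop",((proj(c,X)-[100,180])*2.4).round().astype(int).tolist())
s=cv2.imread("pics/scene5.png");cv2.imwrite("pics/s5z.png",cv2.resize(s[170:225,175:240],None,fx=10,fy=10,interpolation=cv2.INTER_CUBIC))
E
```

```text
0 scene crop [[239, 288], [262, 273], [285, 259], [262, 301], [285, 286], [308, 272], [285, 315], [308, 300], [331, 285]] 
   wrist crop [[347, 74], [380, 74], [413, 74], [348, 107], [380, 107], [412, 107], [348, 139], [380, 139], [412, 139]]
0.01 scene crop [[236, 263], [259, 248], [282, 234], [259, 276], [282, 262], [305, 247], [282, 290], [306, 275], [329, 261]] 
   wrist crop [[346, 87], [380, 87], [415, 87], [346, 122], [380, 122], [414, 122], [347, 155], [380, 155], [413, 155]]
0.02 scene crop [[232, 238], [256, 223], [279, 209], [256, 251], [279, 237], [302, 222], [279, 265], [303, 250], [326, 235]] 
   wrist crop [[344, 102], [380, 102], [417, 102], [345, 138], [380, 138], [416, 138], [345, 172], [380, 172], [415, 172]]
0.03 scene crop [[229, 212], [253, 198], [276, 184], [252, 226], [276, 211], [299, 197], [276, 239], [300, 224], [323, 210]] 
   wrist crop [[342, 118], [380, 118], [419, 118], [343, 155], [380, 155], [418, 155], [343, 191], [380, 191], [417, 191]]
0.04 scene crop [[226, 187], [250, 172], [273, 158], [249, 200], [273, 185], [296, 171], [273, 213], [297, 199], [320, 184]] 
   wrist crop [[340, 136], [380, 136], [421, 136], [341, 175], [380, 175], [420, 175], [341, 213], [380, 213], [419, 213]]
```

View pics/s5z.png

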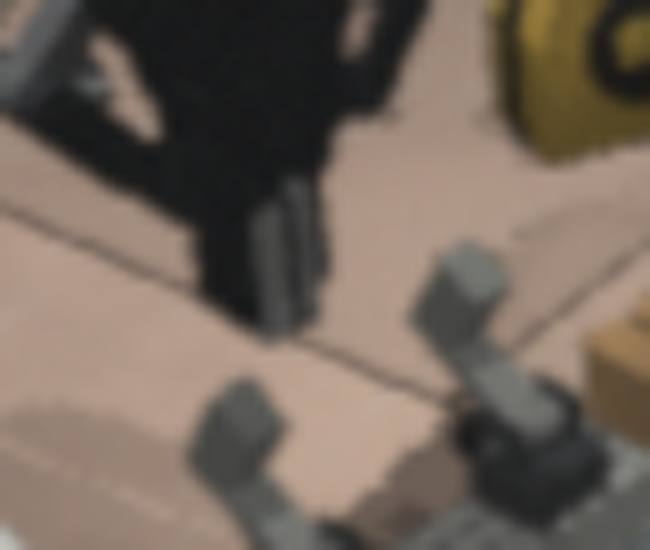

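The view and calibration agree on the arm pose, but both cameras show the real fingertips about 40 mm short of the reported TCP. The fingers passed over the stop without touching it. I'll back off, lower by that amount and check.

servo_tool([
  [0,0,0,0,0,-15,-1],
  [0,0,0,0,0,-30,-1],
  [0,0,0,0,0,-45,-1],
  [0,0,0,0,0,-60,-1],
  [0,0,0,10,0,-62,-1],
  [0,0,0,22,0,-62,-1],
  [0,0,0,32,0,-62,-1],
  [0,0,0,37,0,-62,-1],
])

```text
time_s: 6.65
eef_pos: [0.628, 0.1437, 0.0385]
eef_rot: [0.037, -0.705, 0.037, 0.707]
wrist_force: [-0.4, 0.4, -0.4]
opening: -0.0
```

```bash
cat > chk.py <<'E'
import sys
from wr import *
tag=sys.argv[1];c=wcam();T=c["T"]
s=ctrl.camera("scene");x0,y0=(int(v) for v in (sys.argv[2:4] if len(sys.argv)>3 else (160,160)))
I=cv2.resize(s["pixels"][y0:y0+100,x0:x0+130],None,fx=6,fy=6,interpolation=cv2.INTER_CUBIC)
for y in(-.01,.01):
  for z in(-.011,.011):
    u=(proj(s,[(T@[-.04,y,z,1])[:3]])[0]-[x0,y0])*6
    cv2.circle(I,tuple(u.astype(int)),3,(255,0,255),1)
cv2.imwrite(f"pics/{tag}s.png",I);cv2.imwrite(f"pics/{tag}w.png",cv2.resize(c["pixels"][150:384,60:450],None,fx=2,fy=2))
E
python3 go.py .06 .07 .04; python3 chk.py a
```

```text
t 6.65 box now mm [101.9  70.2  38.5] F [-0.37  0.41 -0.44] op -0.0
world target [0.586 0.148 0.04 ] rot [0.    0.003 0.   ] shift mm [-1.4  0.2 41.9]
[[-0.003 -0.104 -0.995]
 [ 0.001 -0.995  0.104]
 [-1.    -0.     0.003]]
```

View pics/as.png

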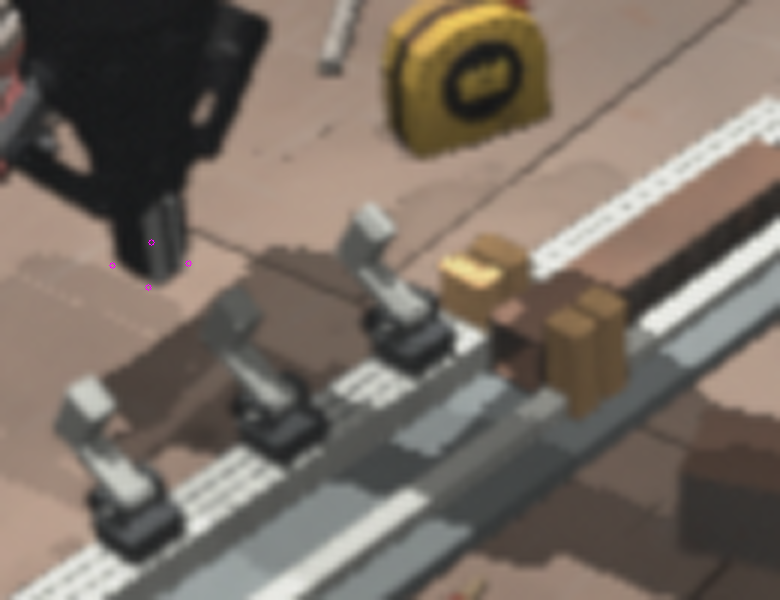

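View pics/aw.png

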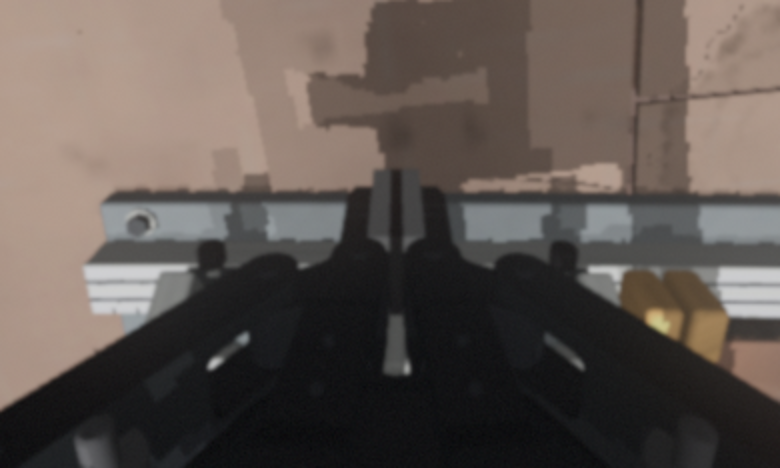

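servo_tool([
  [0,0,0,0,0,7,-1],
  [0,0,0,0,0,14,-1],
  [0,0,0,0,0,20,-1],
  [0,0,0,0,0,25,-1],
  [0,0,0,0,0,29,-1],
  [0,0,0,0,0,33,-1],
  [0,0,0,0,0,37,-1],
  [0,0,0,0,0,41,-1],
])

```text
time_s: 7.75
eef_pos: [0.594, 0.1475, 0.0433]
eef_rot: [-0.037, 0.71, -0.037, -0.702]
wrist_force: [10.5, -2.0, 13.6]
opening: 0.003
```

```bash
python3 go.py .045 .07 .04; python3 chk.py b
```

```text
t 7.75 box now mm [67.6 70.5 43.3] F [10.5  -2.04 13.59] op 0.0
world target [0.571 0.149 0.04 ] rot [-0.    -0.011  0.002] shift mm [ 3.1  0.5 22.7]
[[ 0.012 -0.104 -0.994]
 [ 0.    -0.995  0.104]
 [-1.    -0.002 -0.011]]
```

View pics/bs.png

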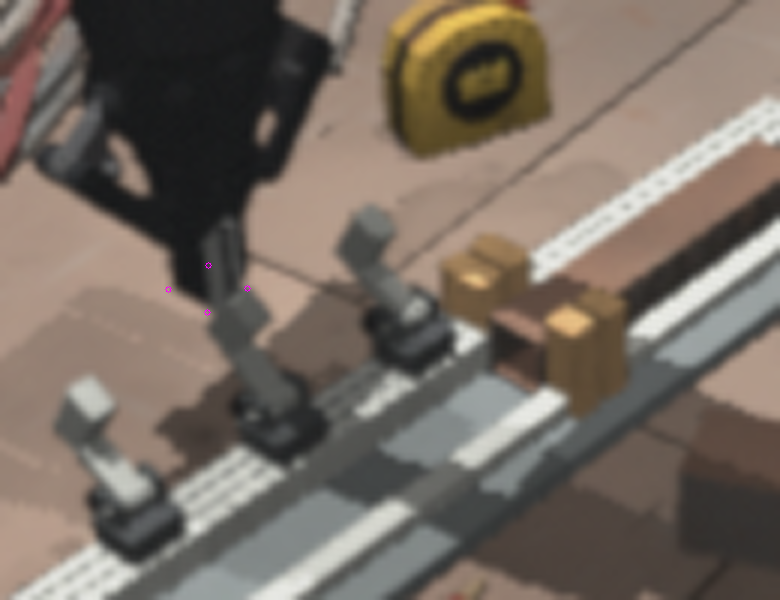

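Wrist force is about 17 N with an upward part, and the stop has barely moved, so the tip is catching near the stop's top edge. I'll back off straight away, then go lower.

servo_tool([
  [0,0,0,-2,0,-3,-1],
  [0,0,0,-2,0,-8,-1],
  [0,0,0,-2,0,-16,-1],
  [0,0,0,-1,0,-24,-1],
  [0,0,0,0,0,-30,-1],
  [0,0.0,0,6,0,-30,-1],
  [0,0,0,12,0,-30,-1],
  [0,0,0,16,0,-30,-1],
])

```text
time_s: 8.85
eef_pos: [0.6232, 0.1444, 0.027]
eef_rot: [-0.037, 0.71, -0.037, -0.703]
wrist_force: [0.1, 0.6, 0.9]
opening: -0.001
```

```bash
python3 go.py .07 .07 .028; python3 chk.py c
```

```text
t 8.85 box now mm [97.  70.4 27. ] F [0.08 0.56 0.86] op -0.0
world target [0.596 0.147 0.028] rot [-0.    -0.01   0.001] shift mm [-1.2  0.4 27. ]
[[ 0.01  -0.104 -0.995]
 [ 0.    -0.995  0.104]
 [-1.    -0.001 -0.01 ]]
```

View pics/cs.png

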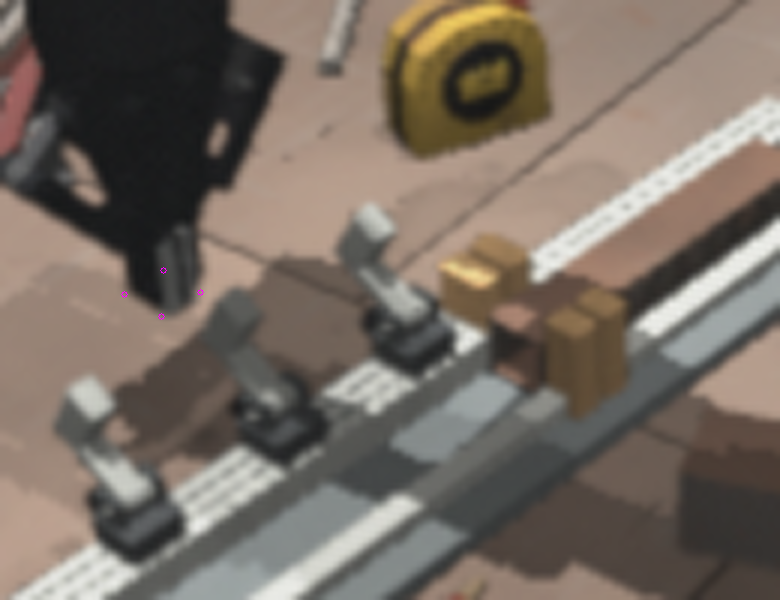

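View pics/cw.png

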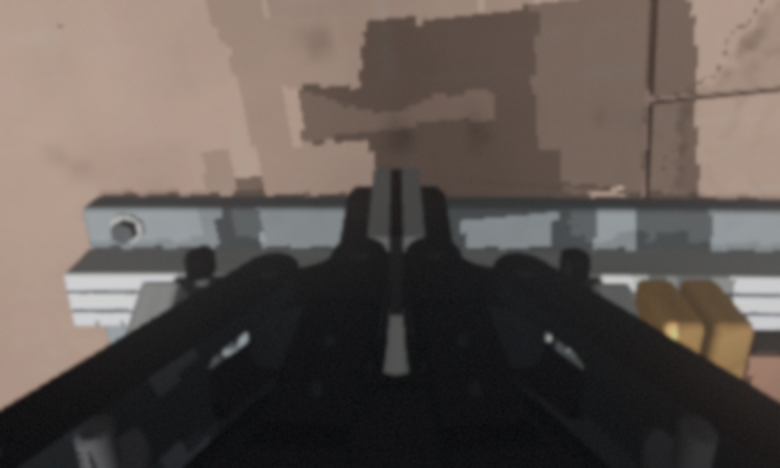

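```bash
python3 - <<'E'
from wr import *
q=np.load("box.npy");c=wcam()
for u in((200,262),(573,262),(200,248)):
  px=(60+u[0]/2,150+u[1]/2)
  for z in(.04,.05,.06):
    w=least_squares(lambda w:proj(c,[[w[0],w[1],z]])[0]-px,q[:2]).x
    print(u,(w2b(q,[[*w,z]])[0]*1e3).round())
E
```

```text
(200, 262) [ 57. 143.  40.]
(200, 262) [ 64. 139.  50.]
(200, 262) [ 72. 135.  60.]
(573, 262) [57.  5. 40.]
(573, 262) [65.  9. 50.]
(573, 262) [72. 13. 60.]
(200, 248) [ 63. 143.  40.]
(200, 248) [ 70. 138.  50.]
(200, 248) [ 77. 134.  60.]
```

The finger friction pointed nearly through the pin: the leg's sloping face flattens as it tips, so pushing there jams. The fix is to set the flat of the finger against the leg's lower heel (x 68, z 67) and follow its arc, up and towards the channel.

servo_tool([
  [0,-0.01,0,3,0,3,-1],
  [0,-0.01,0,6,0,6,-1],
  [0,-0.01,0,8,0,9,-1],
  [0,-0.01,0,8,0,11,-1],
  [0,-0.01,0,8,0,13,-1],
  [0,-0.01,0,8,0,14,-1],
  [0,-0.01,0,8,0,14,-1],
  [0,-0.01,0,8,0,14,-1],
])

```text
time_s: 10.0
eef_pos: [0.6097, 0.1458, 0.0194]
eef_rot: [-0.037, 0.706, -0.036, -0.706]
wrist_force: [-0.3, 0.2, -0.8]
opening: -0.0
```

```bash
python3 go.py .079 .07 .019; python3 chk.py d
```

```text
t 10.0 box now mm [83.4 70.5 19.4] F [-0.26  0.16 -0.8 ] op -0.0
world target [0.605 0.146 0.019] rot [-0.    -0.001  0.002] shift mm [0.4 0.5 4.4]
[[ 0.001 -0.104 -0.995]
 [ 0.001 -0.995  0.104]
 [-1.    -0.002 -0.001]]
```

View pics/ds.png

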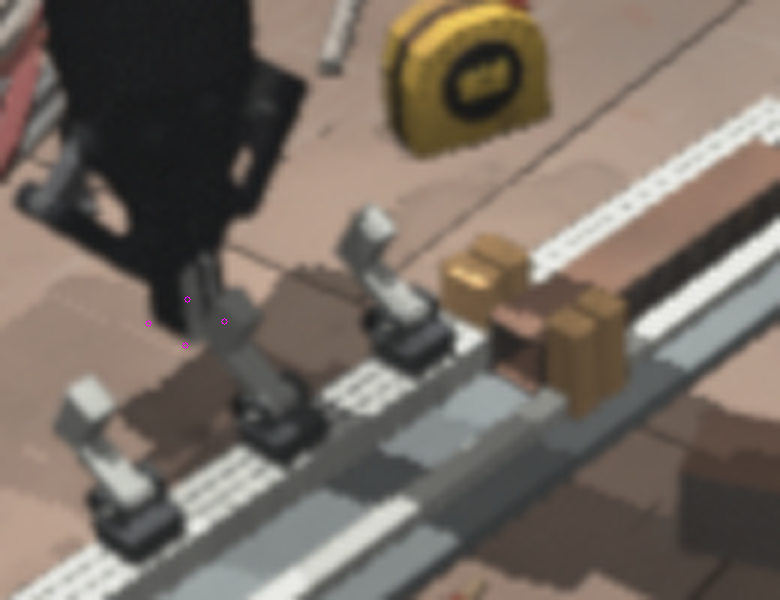

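servo_tool([
  [0,0,0,0,0,3,-1],
  [0,0,0,-1,0,5,-1],
  [0,0,0,-3,0,6.5,-1],
  [0,0,0,-5,0,8,-1],
  [0,0,0,-7.5,0,10,-1],
  [0,0,0,-10,0,12,-1],
  [0,0,0,-12,0,13.5,-1],
  [0,0,0,-13.5,0,15,-1],
])

```text
time_s: 11.1
eef_pos: [0.5937, 0.1475, 0.0324]
eef_rot: [0.037, -0.706, 0.036, 0.707]
wrist_force: [0.4, -0.3, 0.6]
opening: 0.001
```

```bash
python3 go.py .068 .07 .033; python3 chk.py e
```

```text
t 11.1 box now mm [67.3 70.4 32.4] F [ 0.42 -0.33  0.61] op 0.0
world target [0.594 0.147 0.033] rot [-0.     0.001  0.001] shift mm [-0.6  0.4 -0.7]
[[-0.001 -0.104 -0.995]
 [ 0.002 -0.995  0.104]
 [-1.    -0.001  0.001]]
```

View pics/es.png

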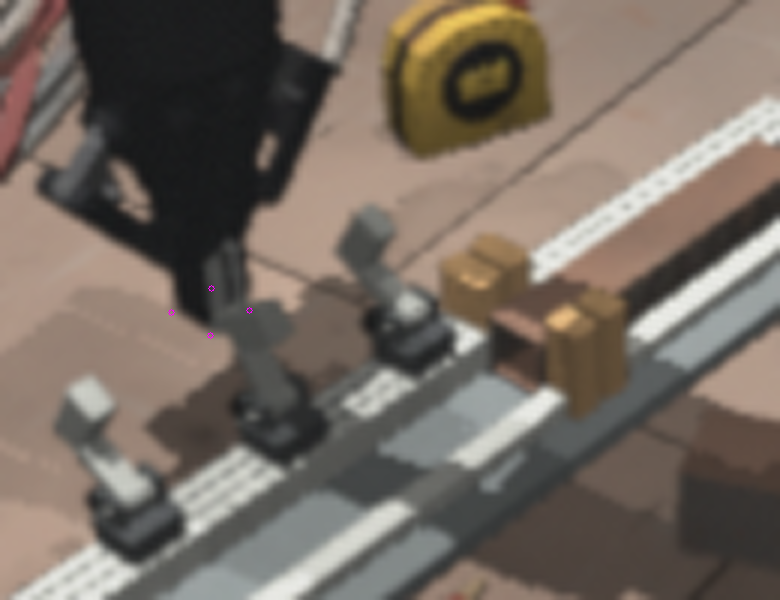

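servo_tool([
  [0,0,0,-2.5,0,2.5,-1],
  [0,0,0,-5,0,5,-1],
  [0,0,0,-7,0,7.5,-1],
  [0,0,0,-9,0,10.5,-1],
  [0,0,0,-10.5,0,14,-1],
  [0,0,0,-11.5,0,17.5,-1],
  [0,0,0,-12,0,21,-1],
  [0,0,0,-12,0,25,-1],
])

```text
time_s: 12.2
eef_pos: [0.5689, 0.1501, 0.0446]
eef_rot: [0.037, -0.706, 0.036, 0.706]
wrist_force: [0.1, -0.3, 0.7]
opening: 0.005
```

```bash
python3 go.py .045 .07 .045; python3 chk.py f
```

```text
t 12.2 box now mm [42.4 70.5 44.6] F [ 0.13 -0.34  0.66] op 0.0
world target [0.571 0.149 0.045] rot [-0.     0.001  0.001] shift mm [-0.4  0.5 -2.6]
[[-0.001 -0.104 -0.995]
 [ 0.001 -0.995  0.104]
 [-1.    -0.001  0.001]]
```

View pics/fs.png

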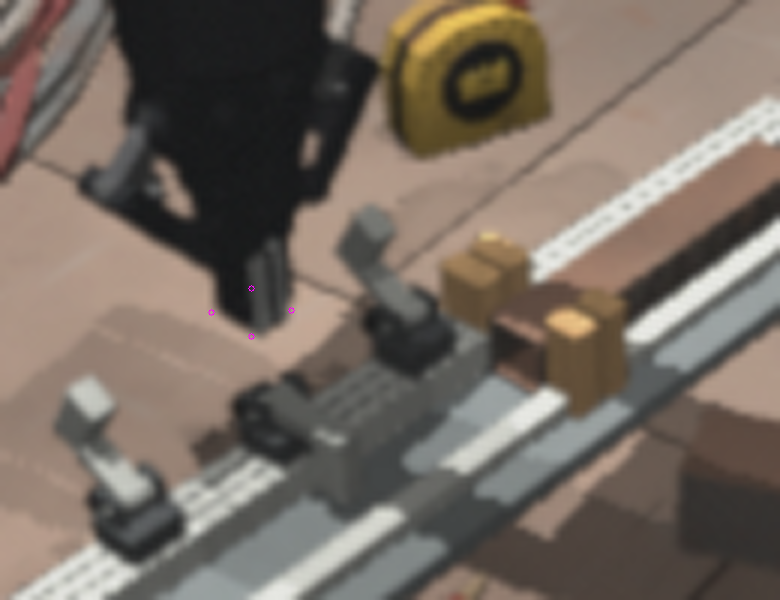

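The middle stop has dropped across the channel (foot near (330, 480) in the crop), and the other two are still up. Next I'll rise and go over to the tube's tail.

servo_tool([
  [0,0,0,-25,0,-3,-1],
  [0,0,0,-55,0,-3,-1],
  [0,0,0,-80,0,0,-1],
  [0,0,0,-80,45,10,-1],
  [0,0,0,-80,95,20,-1],
  [0,0,0,-80,145,30,-1],
  [0,0,0,-80,195,40,-1],
  [0,0,0,-80,240,42,-1],
])

```text
time_s: 13.3
eef_pos: [0.5012, -0.0858, 0.1243]
eef_rot: [0.037, -0.706, 0.036, 0.706]
wrist_force: [1.0, -0.8, -0.7]
opening: 0.002
```

```bash
python3 go.py 0 -.225 .1; python3 chk.py g 170 160;python3 - <<'E'
from wr import *
c=ctrl.camera("top");p=c["pixels"];cv2.imwrite("pics/gt.png",cv2.resize(p[140:240,100:240],None,fx=5.7,fy=5.7,interpolation=cv2.INTER_CUBIC))
E
```

```text
t 13.3 box now mm [  -0.4 -171.2  124.3] F [ 1.01 -0.82 -0.68] op 0.0
world target [ 0.496 -0.139  0.1  ] rot [-0.     0.001  0.001] shift mm [24.3 53.8 -0.4]
[[-0.001 -0.104 -0.995]
 [ 0.001 -0.995  0.104]
 [-1.    -0.001  0.001]]
```

View pics/gs.png

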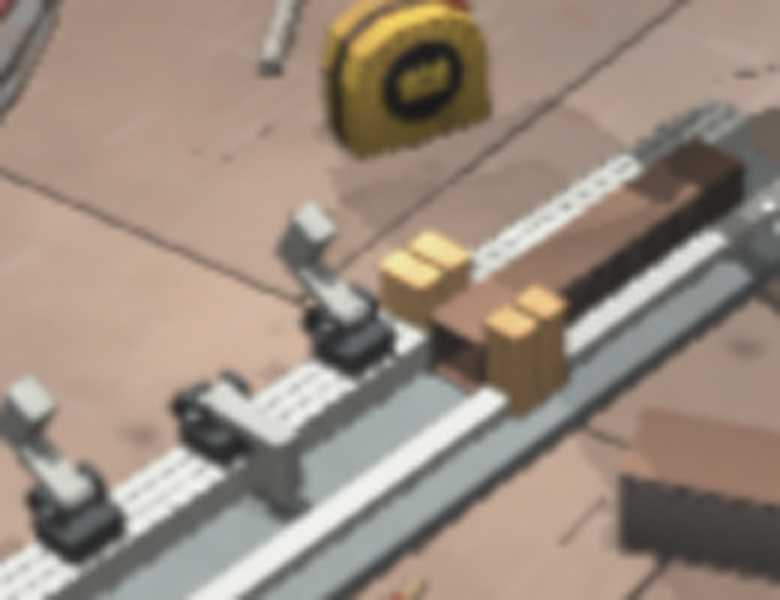

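View pics/gt.png

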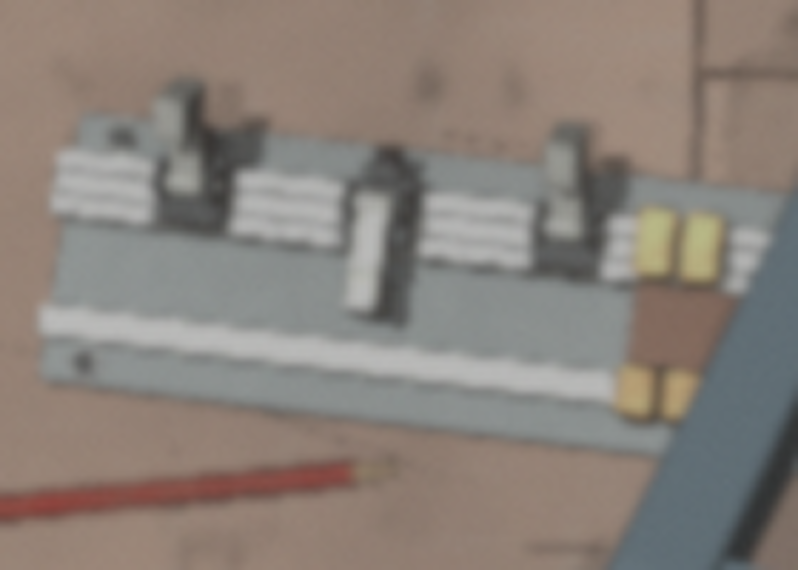

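View pics/gw.png

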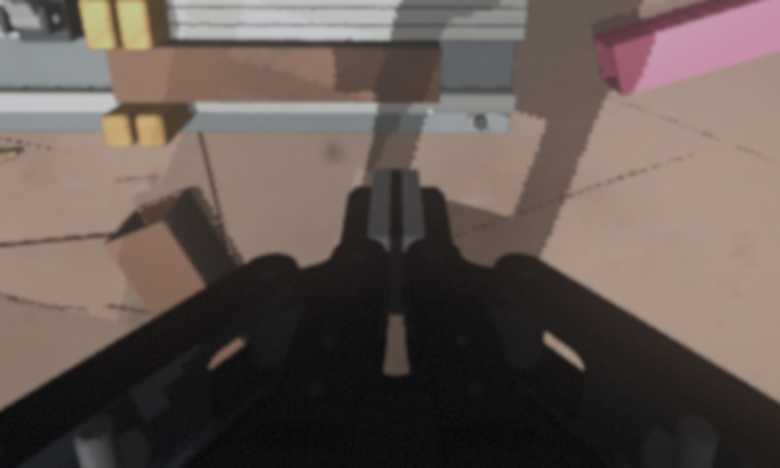

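servo_tool([
  [0,0,0,0,25,0,-1],
  [0,0,0,0,50,0,-1],
  [0,0,0,15,57,0,-1],
  [0,0,0,35,57,0,-1],
  [0,0,0,55,57,0,-1],
  [0,0,0,70,57,0,-1],
  [0,0,0,82,57,0,-1],
  [0,0,0,90,57,0,-1],
])

```text
time_s: 14.45
eef_pos: [0.4956, -0.1423, 0.0335]
eef_rot: [0.039, -0.706, 0.038, 0.706]
wrist_force: [-0.3, 0.1, -0.5]
opening: -0.002
```

```bash
python3 go.py 0 -.225 -.011; python3 chk.py h 230 140
```

```text
t 14.45 box now mm [-1.00e-01 -2.28e+02  3.35e+01] F [-0.26  0.1  -0.48] op -0.0
world target [ 0.496 -0.139 -0.011] rot [-0.004  0.001  0.001] shift mm [44.5 -2.9 -0.2]
[[-0.001 -0.107 -0.994]
 [ 0.002 -0.994  0.107]
 [-1.    -0.001  0.001]]
```

View pics/hs.png

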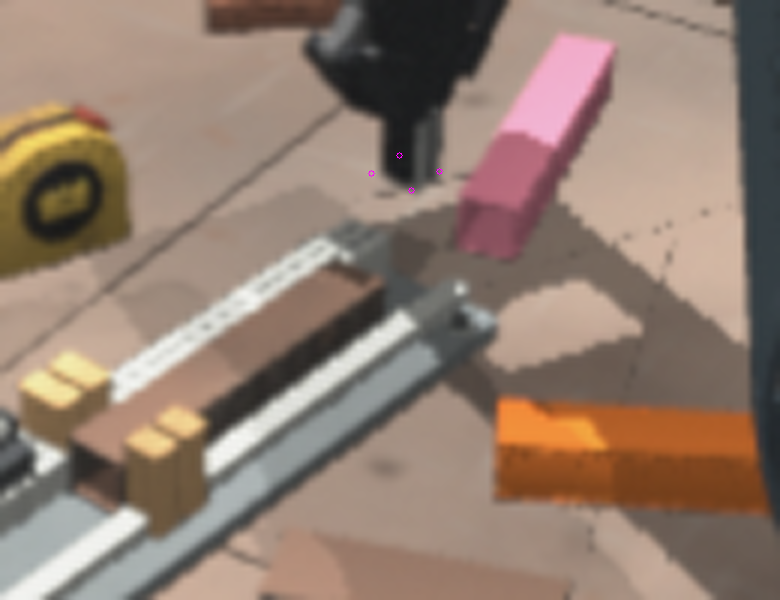

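View pics/hw.png

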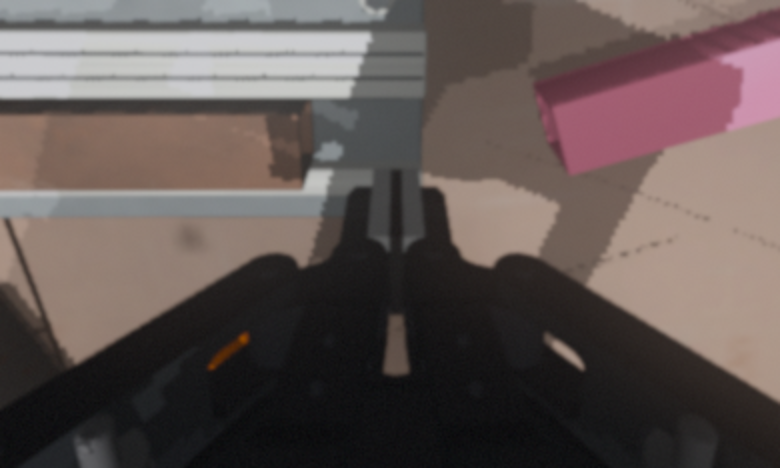

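servo_tool([
  [-0.004,0,0,8,-1,0,-1],
  [-0.004,0,0,16,-2,0,-1],
  [-0.004,0,0,24,-3,0,-1],
  [-0.004,0,0,31,-3,0,-1],
  [-0.004,0,0,37,-3,0,-1],
  [-0.004,0,0,41,-3,0,-1],
  [-0.004,0,0,44,-3,0,-1],
  [-0.004,0,0,44,-3,0,-1],
])

```text
time_s: 15.55
eef_pos: [0.4954, -0.1393, -0.0106]
eef_rot: [0.037, -0.705, 0.036, 0.707]
wrist_force: [0.4, -0.4, -0.8]
opening: -0.0
```

```bash
python3 go.py 0 -.13 -.011; python3 chk.py i 230 140
```

```text
t 15.55 box now mm [  -0.7 -225.   -10.6] F [ 0.39 -0.35 -0.83] op -0.0
world target [ 0.506 -0.045 -0.011] rot [0.    0.002 0.002] shift mm [  0.5 -95.   -0.7]
[[-0.002 -0.104 -0.995]
 [ 0.002 -0.995  0.104]
 [-1.    -0.002  0.002]]
```

View pics/is.png

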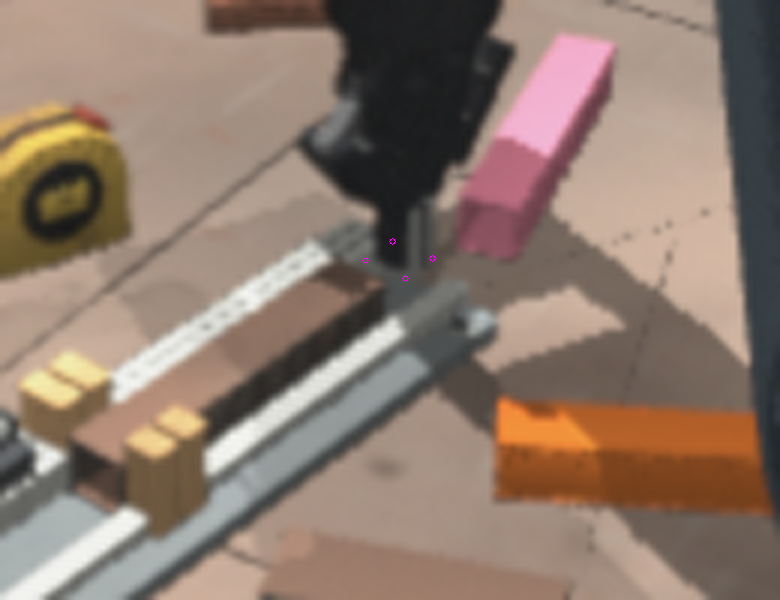

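View pics/iw.png

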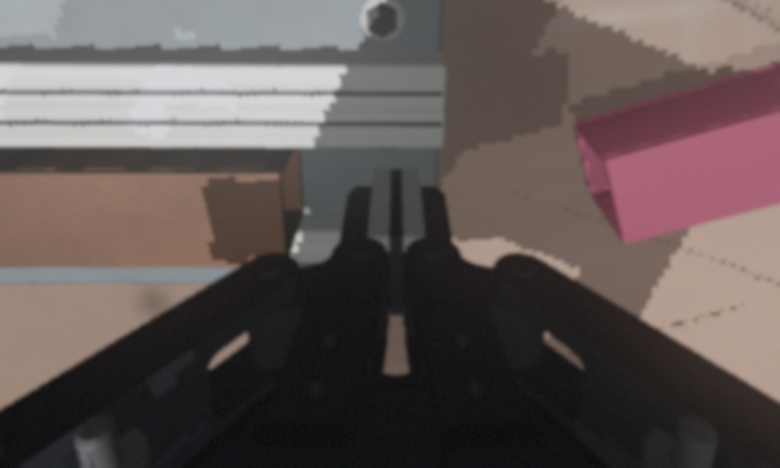

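servo_tool([
  [0,0,0,0,-6,0,-1],
  [0,0,0,0,-11,0,-1],
  [0,0,0,0,-16,0,-1],
  [0,0,0,0,-22,0,-1],
  [0,0,0,0,-30,0,-1],
  [0,0,0,0,-38,0,-1],
  [0,0,0,0,-46,0,-1],
  [0,0,0,0,-52,0,-1],
])

```text
time_s: 16.65
eef_pos: [0.501, -0.0871, -0.0102]
eef_rot: [0.037, -0.706, 0.036, 0.707]
wrist_force: [-0.1, -2.6, -0.2]
opening: -0.0
```

```bash
python3 go.py 0 -.13 -.011; python3 chk.py j 190 150
```

```text
t 16.65 box now mm [  -0.5 -172.5  -10.2] F [-0.13 -2.64 -0.25] op -0.0
world target [ 0.506 -0.045 -0.011] rot [0.001 0.002 0.002] shift mm [  0.8 -42.5  -0.5]
[[-0.002 -0.103 -0.995]
 [ 0.002 -0.995  0.103]
 [-1.    -0.002  0.002]]
```

View pics/js.png

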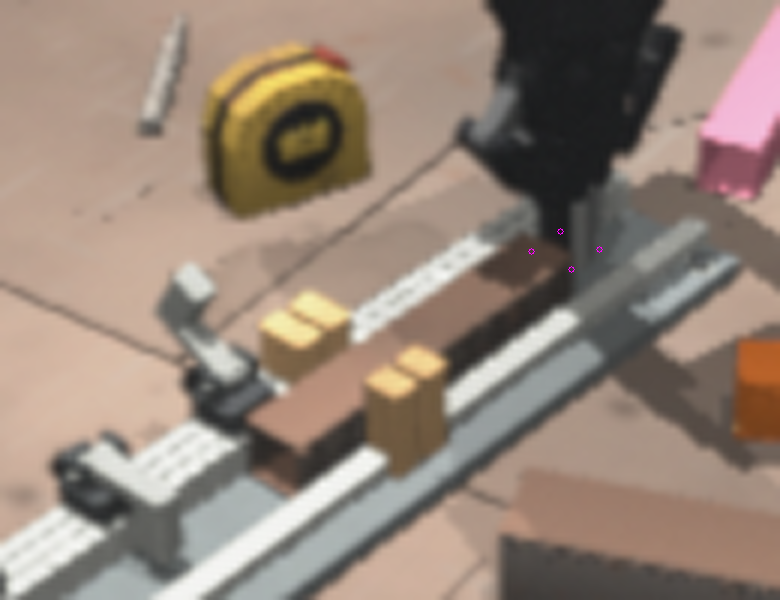

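View pics/jw.png

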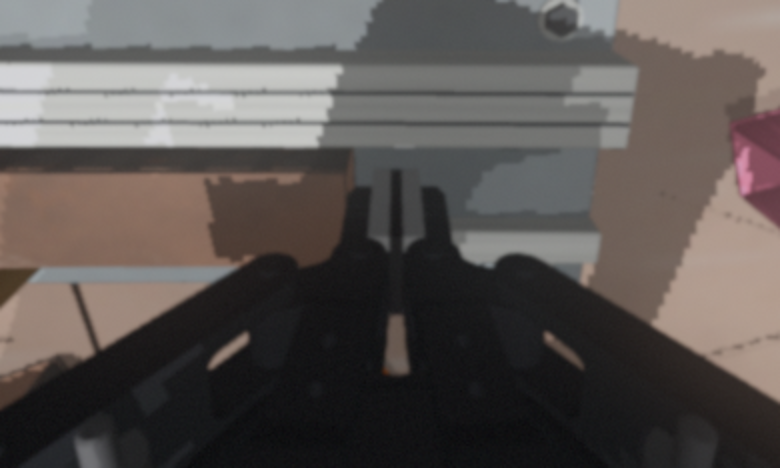

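servo_tool([
  [0,0,0,0,-5,0,-1],
  [0,0,0,0,-11,0,-1],
  [0,0,0,0,-17,0,-1],
  [0,0,0,0,-23,0,-1],
  [0,0,0,0,-28,0,-1],
  [0,0,0,0,-32,0,-1],
  [0,0,0,0,-35,0,-1],
  [0,0,0,0,-37,0,-1],
])

```text
time_s: 17.75
eef_pos: [0.5047, -0.0497, -0.0103]
eef_rot: [0.037, -0.705, 0.036, 0.707]
wrist_force: [-0.0, -1.2, -0.1]
opening: -0.006
```

```bash
python3 go.py 0 -.12 -.011; python3 chk.py k 170 165; python3 - <<'E'
from wr import *
c=ctrl.camera("top");p=c["pixels"];cv2.imwrite("pics/kt.png",cv2.resize(p[160:220,150:230],None,fx=9,fy=9,interpolation=cv2.INTER_CUBIC))
E
```

```text
t 17.75 box now mm [  -0.7 -135.   -10.3] F [-0.02 -1.24 -0.12] op -0.01
world target [ 0.507 -0.035 -0.011] rot [0.001 0.002 0.002] shift mm [  0.7 -15.   -0.8]
[[-0.002 -0.103 -0.995]
 [ 0.002 -0.995  0.103]
 [-1.    -0.002  0.002]]
```

View pics/ks.png

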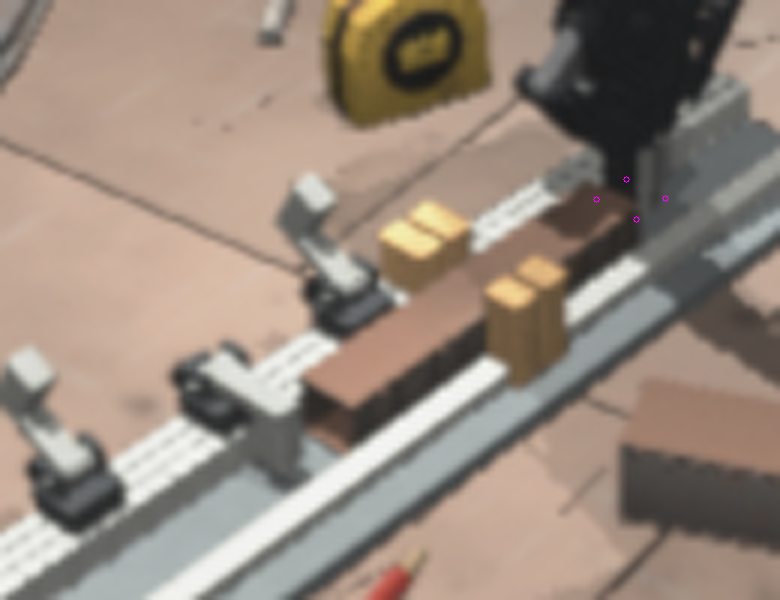

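View pics/kt.png

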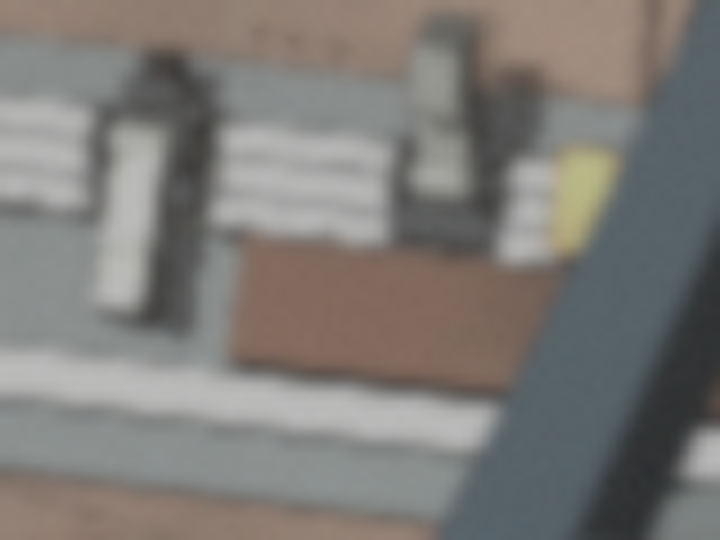

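```bash
python3 - <<'E'
from h import *
o,d=pickle.load(open("s0.pkl","rb"));q=np.load("box.npy");c=d["top"]
def f(u,z):
    px=(150+u[0]/9,160+u[1]/9);w=least_squares(lambda w:proj(c,[[w[0],w[1],z]])[0]-px,q[:2]).x
    return (w2b(q,[[*w,z]])[0]*1e3).round(1)
print(f((244,240),.042),f((232,360),.042));
for z in(.05,.055,.06):print(f((155,220),z),f((147,310),z))
print(f((190,328),.014))
E
```

```text
[13.1 46.4 42. ] [-15.   45.4  42. ]
[14.4 66.3 50. ] [-6.6 65.2 50. ]
[13.7 65.3 55. ] [-7.2 64.3 55. ]
[13.  64.4 60. ] [-7.8 63.3 60. ]
[-5.6 61.2 14. ]
```

servo_tool([
  [0,0,0,0,-3,0,-1],
  [0,0,0,0,-6,0,-1],
  [0,0,0,0,-8,0,-1],
  [0,0,0,0,-10,0,-1],
  [0,0,0,0,-12,0,-1],
  [0,0,0,0,-13,0,-1],
  [0,0,0,0,-14,0,-1],
  [0,0,0,0,-14,0,-1],
])

```text
time_s: 18.9
eef_pos: [0.5061, -0.0356, -0.0103]
eef_rot: [0.038, -0.705, 0.035, 0.707]
wrist_force: [1.2, -1.1, -0.8]
opening: -0.001
```

```bash
python3 go.py 0 -.12 -.011; python3 chk.py l 170 165; python3 - <<'E'
from wr import *
c=ctrl.camera("top");p=c["pixels"];cv2.imwrite("pics/lt.png",cv2.resize(p[160:220,150:230],None,fx=9,fy=9,interpolation=cv2.INTER_CUBIC))
E
```

```text
t 18.9 box now mm [  -0.8 -120.7  -10.3] F [ 1.16 -1.06 -0.79] op -0.0
world target [ 0.507 -0.035 -0.011] rot [0.001 0.002 0.003] shift mm [ 0.7 -0.7 -0.8]
[[-0.002 -0.103 -0.995]
 [ 0.003 -0.995  0.103]
 [-1.    -0.003  0.002]]
```

View pics/lt.png

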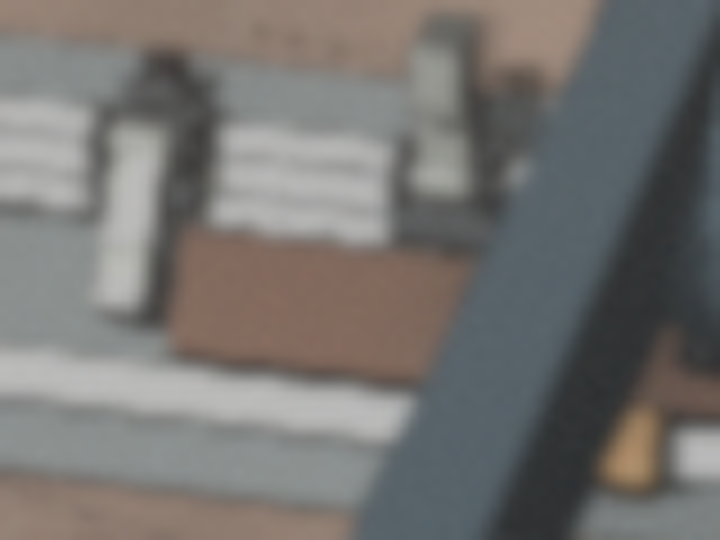

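servo_tool([
  [0,0,0,0,-0.5,0,-1],
  [0,0,0,0,-1,0,-1],
  [0,0,0,0,-1.5,0,-1],
  [0,0,0,0,-2,0,-1],
  [0,0,0,0,-2.4,0,-1],
  [0,0,0,0,-2.8,0,-1],
  [0,0,0,0,-3,0,-1],
  [0,0,0,0,-3,0,-1],
])

```text
time_s: 20.05
eef_pos: [0.5064, -0.0326, -0.0102]
eef_rot: [0.038, -0.705, 0.035, 0.707]
wrist_force: [-0.8, -1.9, -0.4]
opening: -0.003
```

```bash
python3 go.py 0 -.117 -.011
```

```text
t 20.05 box now mm [  -0.8 -117.7  -10.2] F [-0.78 -1.91 -0.4 ] op -0.0
world target [ 0.507 -0.032 -0.011] rot [0.001 0.002 0.003] shift mm [ 0.8 -0.7 -0.8]
[[-0.002 -0.103 -0.995]
 [ 0.003 -0.995  0.103]
 [-1.    -0.003  0.002]]
```

servo_tool([
  [0,0,0,0,-0.4,0,-1],
  [0,0,0,0,-0.8,0,-1],
  [0,0,0,0,-1.2,0,-1],
  [0,0,0,0,-1.5,0,-1],
  [0,0,0,0,-1.8,0,-1],
  [0,0,0,0,-2,0,-1],
  [0,0,0,0,-2,0,-1],
  [0,0,0,0,-2,0,-1],
])

```text
time_s: 21.05
eef_pos: [0.5066, -0.0307, -0.0103]
eef_rot: [0.038, -0.705, 0.036, 0.707]
wrist_force: [-0.1, -2.5, -1.4]
opening: -0.003
```

```bash
python3 go.py 0 -.115 -.011;  python3 chk.py m 170 165; python3 - <<'E'
from wr import *
c=ctrl.camera("top");p=c["pixels"];cv2.imwrite("pics/mt.png",cv2.resize(p[160:220,150:230],None,fx=9,fy=9,interpolation=cv2.INTER_CUBIC))
E
```

```text
t 21.05 box now mm [  -0.8 -115.8  -10.3] F [-0.06 -2.54 -1.44] op -0.0
world target [ 0.507 -0.03  -0.011] rot [0.001 0.002 0.003] shift mm [ 0.7 -0.8 -0.8]
[[-0.002 -0.103 -0.995]
 [ 0.003 -0.995  0.103]
 [-1.    -0.003  0.002]]
```

View pics/mt.png

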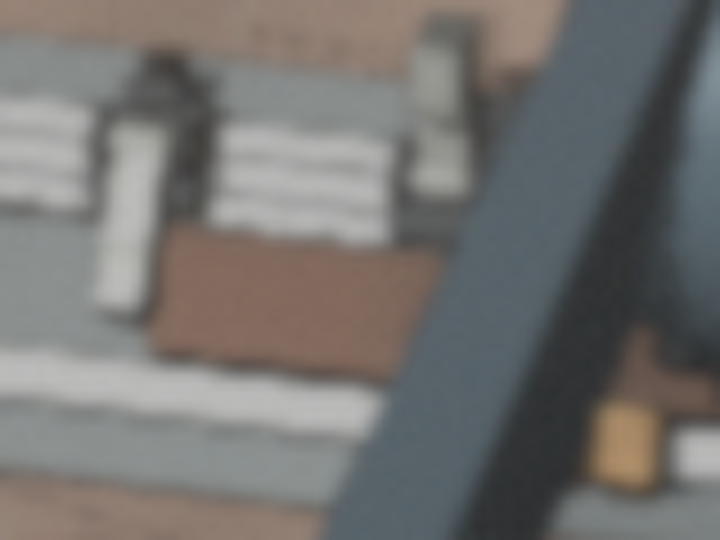

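View pics/ms.png

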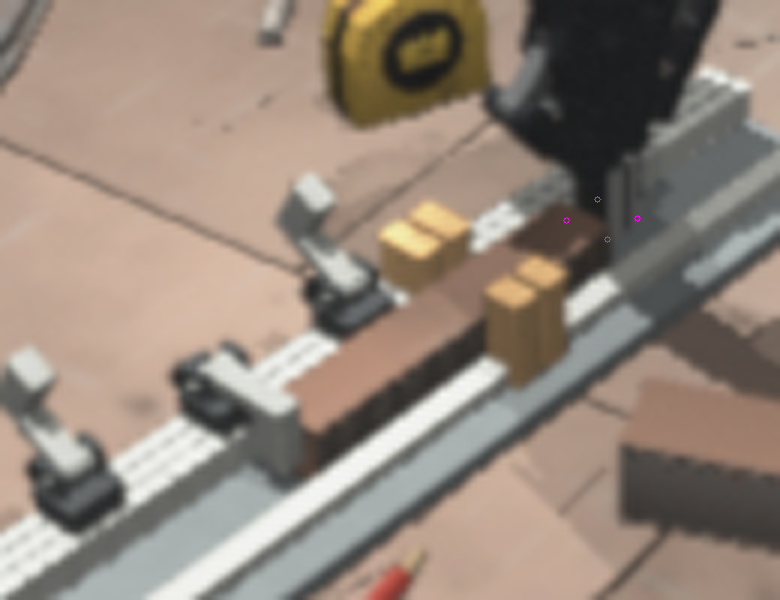

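servo_tool([
  [0,0,0,0,-0.3,0,-1],
  [0,0,0,0,-0.6,0,-1],
  [0,0,0,0,-0.9,0,-1],
  [0,0,0,0,-1.2,0,-1],
  [0,0,0,0,-1.5,0,-1],
  [0,0,0,0,-1.8,0,-1],
  [0,0,0,0,-1.8,0,-1],
  [0,0,0,0,-1.8,0,-1],
])

```text
time_s: 22.2
eef_pos: [0.5069, -0.0302, -0.0102]
eef_rot: [0.037, -0.706, 0.036, 0.707]
wrist_force: [-0.9, -8.8, -2.4]
opening: -0.0
```

```bash
python3 go.py 0 -.115 -.011
```

```text
t 22.2 box now mm [  -0.5 -115.3  -10.2] F [-0.88 -8.78 -2.36] op -0.0
world target [ 0.507 -0.03  -0.011] rot [0.001 0.002 0.001] shift mm [ 0.8 -0.3 -0.5]
[[-0.002 -0.103 -0.995]
 [ 0.001 -0.995  0.103]
 [-1.    -0.001  0.002]]
```

The force rose to 8.8 N and the motion stopped, so the tube is butted against the stop. Withdrawing now.

servo_tool([
  [0,0,0,0,1,0,-1],
  [0,0,0,0,4,0,-1],
  [0,0,0,0,10,0,-1],
  [0,0,0,0,18,0,-1],
  [0,0,0,0,25,0,-1],
  [0,0,0,-15,28,0,-1],
  [0,0,0,-35,28,0,-1],
  [0,0,0,-60,28,0,-1],
])

```text
time_s: 23.2
eef_pos: [0.504, -0.0582, 0.0511]
eef_rot: [0.037, -0.705, 0.036, 0.707]
wrist_force: [0.8, 0.9, 0.4]
opening: 0.003
```

servo_tool([
  [0,0,0,-30,0,0,-1],
  [0,0,0,-70,0,0,-1],
  [0,0,0,-110,30,10,-1],
  [0,0,0,-130,70,30,-1],
  [0,0,0,-130,120,50,-1],
  [0,0,0,-130,170,60,-1],
  [0,0,0,-130,200,60,-1],
  [0,0,0,-130,210,60,-1],
])

```text
time_s: 24.2
eef_pos: [0.4225, -0.2628, 0.1821]
eef_rot: [0.038, -0.706, 0.037, 0.706]
wrist_force: [-0.4, -0.2, -0.5]
opening: -0.002
```

```bash
python3 go.py 0 -.115 -.011;  python3 chk.py n 150 165; python3 - <<'E'
from wr import *
c=ctrl.camera("top");p=c["pixels"];cv2.imwrite("pics/nt.png",cv2.resize(p[145:240,100:230],None,fx=6,fy=6,interpolation=cv2.INTER_CUBIC));cv2.imwrite("pics/ntf.png",p)
d=pickle.load(open("s0.pkl","rb"))[1]
E
```

```text
t 24.2 box now mm [ -60.3 -355.4  182.1] F [-0.44 -0.16 -0.52] op -0.0
world target [ 0.507 -0.03  -0.011] rot [-0.002  0.001  0.   ] shift mm [ 193.  -240.5  -60. ]
[[-0.001 -0.106 -0.994]
 [ 0.    -0.994  0.106]
 [-1.    -0.     0.001]]
```

View pics/nt.png

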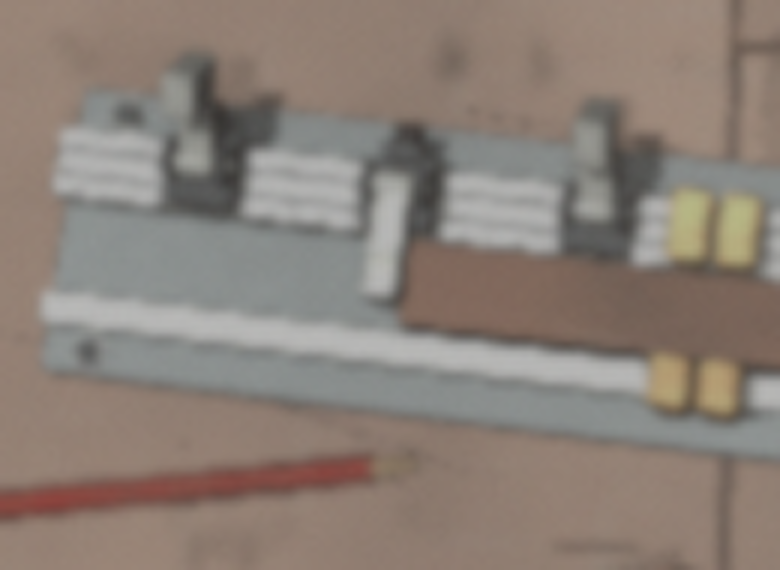

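View pics/ns.png

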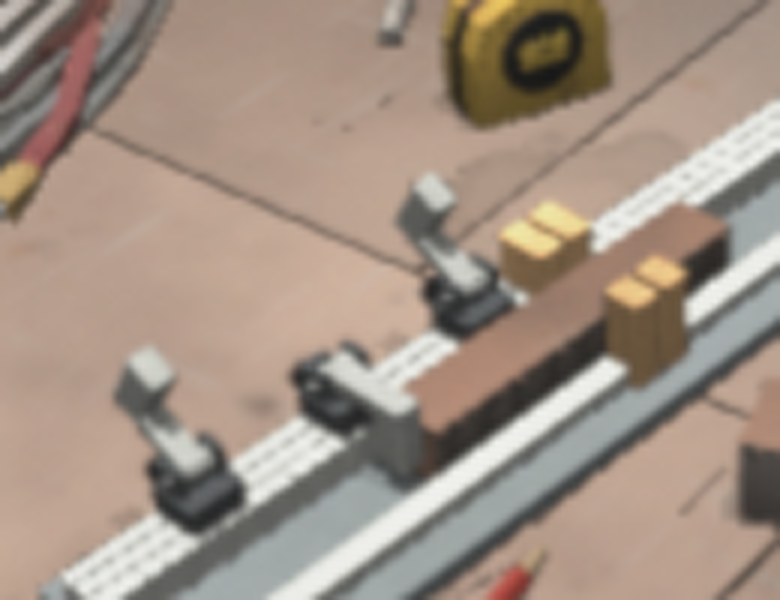

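View pics/ntf.png

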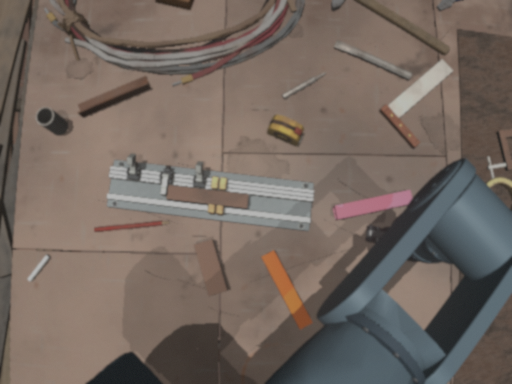

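The tube end touches the lowered stop, with no gap in either view (about (403, 285) in the top crop). The outer stops are up, and the pencil, tape measure and short tube are at their starting pixels. Handing in.

```bash
python3 -c "
from bench import ctrl
print(ctrl.hand_in(), ctrl.get_obs()['wrist_force'])"
```

```text
the job is handed in; nothing more can be done
the job is handed in; nothing more can be done
```

The middle stop is down across the channel, the tube is pushed left until it butts against it, and the arm is withdrawn. I handed the job in at about 24 s; no verdict is reported.

**What went wrong on the way**
- **First pass:** it went over the top of the stop without touching it. Both cameras show the shut fingertips about 40 mm short of the reported TCP, which disagrees with the interface text. I corrected for this from then on.
- **Second push:** a straight push on the leg's upper slope jammed at about 17 N at the end of that move, against the 25 N limit. The stop stayed up. Only end-of-move forces are reported, so I can't say what the peak was.
- **Third push:** following the arc of the leg's lower corner tipped it, with under 1 N at the end of each move.

**Last checks**
- **Tube contact:** the wrist force rose from about 2.5 N to 8.8 N and the motion stopped. After withdrawing, neither camera shows a gap between the tube and the stop.
- **Stops and bystanders:** the final pictures show the other two stops up. The pencil, tape measure and short tube look unmoved. I checked this by eye only, not by measurement.
- **Arm:** it is clear of everything, with a wrist force of about 0.7 N, which is noise.

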